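Fetch the dried tin from the desiccator for weighing

ROBOT

A 6-joint arm with a two-finger parallel gripper is mounted at the origin on a cart in front of the work surface, level with it; the furniture and walls round the work are solid. World frame = base frame: x ahead of the robot, y to its left, z up, the work surface at z = 0. Lengths are in m, angles in degrees, forces in N, time in s.
With the tool pointing down it reaches from about 0.3 to 0.75 m from the base axis. Payload 8.5 kg.
Tool frame: the origin (TCP) lies midway between the tips of the shut fingers; the grasp point (between the pads) lies 19 mm behind it (env.pinch_z is the z of the grasp point in the tool frame, in m); z points along the fingers, y is the line along which they close (so a half turn about z gives the same grasp; the last joint's range is limited). The gripper opens to 85 mm and grips with 20 to 120 N. Pads are 22 mm wide; open, the fingers measure 114 mm over their backs; the gripper's body (76 mm by 85 mm) begins 54 mm behind the grasp point. The pads swing forward as they close: fully open they stand 13 mm farther back than shut.
Start: joints at [59.513, 21.807, 74.336, -0, 83.858, -12.336], TCP at [0.171, 0.523, 0.231] pointing down, gripper open.
Joint ranges: [-178.18, 178.18], [-50.72, 133.34], [12.68, 142.11], [-81.47, 261.47], [9.98, 163.14], [-165.26, 165.26]. Speed limits (degrees/s): [136.94, 136.94, 180, 180, 180, 180].

INTERFACE

Orientations are given as a 3x3 rotation matrix whose columns are the frame's x, y, z axes.
In Python, from rig import env gives the robot as it stands.
- The arm moves only by the tool arm_command, never from a script. Its argument "deltas" is a list of rows, each an object of numbers: "rx", "ry", "rz": the turn, a rotation vector about the tool's x, y, z in rad; "dx", "dy", "dz": the shift along the tool's x, y, z in m; "fingers": the finger opening in m, from 0 to 0.0854. In form: [{"rx": .., "ry": .., "rz": .., "dx": .., "dy": .., "dz": .., "fingers": ..}, ...]. A call has 1 to 12 rows; each row shifts and turns the commanded pose from where the row before left it, along the tool's axes as they then stand; what a row does not reach is not made up. A row lasts 1/10 s, in which the tool goes at most 50 mm and 8.59 degrees, less where a joint would pass 70% of its speed; a pose out of reach is approached as far as the arm can. A call is refused whole if a number of a shift passes 0.05 or a number of a turn 0.15, either way. A call with a gripper value outside its range is refused whole. The fingers move at their own pace and stop on an object; "squeeze" is the grip in N (left out, the last holds). Time passes only in rows, so rows that do not move let the fingers close. It gives the time, the measured TCP pose, the force, the opening and the grip force at its end, in the units of the state.
- env.observe(): the state, without advancing time (a new reading comes with each control period).
- env.get_image(name): name is "scene" or "top" or "wrist"; returns a dict with "color" (400x640x3 uint8, blue, green, red), "camera_matrix" (3x3 intrinsics, pixels), "k1" (the pictures are not rectified: a ray, as slopes to the right and down, at radius r is drawn at 1 + k1 r^2 times it, then the intrinsics apply), "eye" and "orientation" of the camera in the world. Camera axes: x right, y up, looking along -z (the intrinsics and any distortion apply to the point x, -y, -z); pixel columns grow to the right and rows downward; lengths in m; the calibration is good to about 2 mm. A picture is of the moment at which its call begins. There is no depth.
- env.close_job(): hands the job in; it is judged then, once.
Trained networks look in a picture, given as the dict that the camera call returned (one of the last four; its "shot" number tells which), for a name from the list of things; names that differ only in an ending like _2 or _b are one class to them, and where a whole thing is asked for, a point or a joint stands for the part that bears it (a point fixed in the world has none). Each returns a list of dicts, best first, with "p" (0 to 1); they miss things now and then, are a little off and sometimes report something else, mostly with a low value. They report only what shows in the picture. A call takes as long as a camera call.
- env.look_for(query, picture): "box" ([left, top, right, bottom] in pixels, round what is visible of it).
- env.tip_of(query, picture): "location" ([column, row] in pixels: a listed point, or the origin of a listed thing).
The state is a dict: "time_s": time; "q": joint angles; "qvel": joint speeds; "joint_efforts": joint torques, N m; "position": TCP position; "tool_rot": TCP orientation; "ft_force": force on the tool from outside, world axes, zero at the start; "wrist_torque": the same for the moment, N m; "grip_width": finger opening in m; "gripper_force": force on a finger pad.
Only numpy, scipy, OpenCV 4.12 (cv2) and the standard library are available. Lean on these libraries where they do the work, as an engineer would, in place of code of your own. Each camera call takes 0.05 s, during which the arm holds its last target. There are 200 camera calls.

TASK

Take the clear dome off the desiccator and the two sample jars out of it, and park all three, knob and caps up, on the blue bench pad. Then take out the aluminium moisture tin that stood behind the jars and set it in the middle of the balance pan. After that stand each jar back upright on the very spot where it stood and close the desiccator with its dome, seated level inside the rim; keep jars and tin upright throughout and leave the other things on the bench alone.

Things in the scene. Friction and masses are not known exactly. Their poses are not given: they have to be found in the camera images.
- desiccator: round blue desiccator base, 204 mm wide, 60 high, fixed. Origin: centre of underside, z up. White plate inside: top at z 30 mm, radius 77. Dome rests on the wall top at z 55 (radius 77-98); a rim at radius 98-102 stands 5 mm higher. Local +x = tin's side (away from the robot +-35 deg). Jars start near local (-10, +-43), tin near (34, 0) mm, in thin grey rings on the plate
- dome_lid: clear hollow dome with black knob, loose, 0.2-0.45 kg, 136 mm high, flange 176 mm wide. Origin: centre of underside, z up. Knob: cylinder 28 mm wide, z 111-134. Inner radius 79 mm at the foot, 76 at z 60; ceiling at z 93. Closed, its origin is 55 mm above the desiccator's, with 5 mm or more play inside the rim. Jars reach 60 mm up into it: lift 70 mm or more before moving sideways
- jar_red: amber glass jar with a paper band and a red screw cap, loose, upright, 36 mm across, 85 mm high (the cap is the top 24 mm, also 36 mm across), 60 to 130 g. Origin: centre of its underside, z up. Starts on the desiccator's plate under the dome
- jar_yellow: the same jar with a yellow screw cap; 36 mm across, 85 mm high. Origin: centre of its underside, z up. Starts on the desiccator's plate under the dome, on the other side from the red one
- moisture_tin: flat round grey aluminium moisture tin with its cover on, loose, 50 mm across (48 mm below half height), 20 mm high, about 60 g, solid to the grip. Origin: centre of its underside, z up. Starts on the desiccator's plate, behind and between the jars
- bench_pad: blue bench pad, white border, 200 (local x) by 260 (local y) by 3 mm, fixed, long side across the robot's view. Origin: centre of underside, z up. Dome fits at local y +38 (or -38), jars beside it at y -92 (or +92), best x -50 and +30 mm: behind stands the tall analyser (front at world x 0.565, y -0.06 to 0.41); carry things round it. Pad, desiccator and balance each stand left, middle or right
- balance_pan (a point): centre of the top face of the round steel pan of the white bench balance (pan 108 mm across, its top 56 mm above the bench; balance 180 by 150 mm, fixed, display towards the robot). z up
- wash_bottle: bystander: white wash bottle with red bent spout, 174 mm high, 65 by 106 mm, at the back right. Not to be disturbed. Origin under its middle, z up
- beaker: bystander: 100 ml glass beaker, 73 mm across, 90 mm high, at the back right. Not to be disturbed. Origin: centre of its underside
- timer: bystander: white countdown timer lying flat, 72 by 68 by 19 mm, at the back right. Not to be disturbed. Origin: centre of its underside

How it is judged:
By the outcome, as a careful person would: the job done as asked, in the order asked, and still so for the second after the job is handed in, with the robot touching nothing.
It also fails if it takes over 152 s, if anything falls off the work surface, if the arm or the gripper's body presses on something with over 40 N, if the wrist force passes 120 N, or if a joint passes its speed limit or range.

## Working session

There is one attempt and no reset: what is moved stays moved. The work goes in short steps, Python scripts to look and compute and a tool call to move; the robot and the scene stay as the last step left them, time stands still between calls to the robot, and variables do not carry over. Pictures are saved under pics/ and viewed, at most 14 in all, crops included, and the job is handed in when it is done.

Besides the shell and the picture viewer there is one more tool, called after "Call:" as name([rows], argument=value, ...), one row to a line, values as JSON. arm_command: Moves the arm, as the interface text tells. Its arguments: {"type":"object","properties":{"deltas":{"type":"array"},"squeeze":{"type":"number"}},"required":["deltas"]}

```bash
mkdir -p pics; ls; cat > h.py <<'E'
import numpy as np, cv2, json
from rig import env
def ray(im,px):
    K=np.array(im["camera_matrix"]);x=(px[0]-K[0,2])/K[0,0];y=(px[1]-K[1,2])/K[1,1]
    d=np.hypot(x,y);r=d
    for _ in range(20): r=d/(1+im["k1"]*r*r)
    s=r/d if d>0 else 1
    v=np.array(im["orientation"])@np.array([x*s,-y*s,-1.]);return np.array(im["eye"]),v
def at_z(im,px,z):
    e,v=ray(im,px);return e+v*(z-e[2])/v[2]
def proj(im,P):
    c=np.array(im["orientation"]).T@(np.array(P)-np.array(im["eye"]));x,y=c[0]/-c[2],-c[1]/-c[2]
    k=1+im["k1"]*(x*x+y*y);K=np.array(im["camera_matrix"]);return np.array([K[0,0]*x*k+K[0,2],K[1,1]*y*k+K[1,2]])
E
python3 - <<'E'
from h import *
np.set_printoptions(precision=3,suppress=True)
for n in("scene","top"):
    im=env.get_image(n);cv2.imwrite(f"pics/{n}0.png",im["color"]);print(n,im["eye"],im["k1"])
    for q,z in(("desiccator",0),("dome_lid",.055),("jar_red",.03),("jar_yellow",.03),("moisture_tin",.03),("bench_pad",0),("balance_pan",.056),("wash_bottle",0),("beaker",0),("timer",0)):
        for r in env.tip_of(q,im)[:2]: print(q,round(r["p"],2),np.array(r["location"]),at_z(im,r["location"],z))
print(env.observe()["tool_rot"],env.pinch_z)
E
```

```text
pics
scene [-0.014 -0.845  0.727] -0.037053799339662984
desiccator 0.71 [284.3 232.1] [0.456 0.025 0.   ]
dome_lid 0.67 [288.  219.7] [0.46  0.005 0.055]
bench_pad 0.96 [386.2 294.3] [ 0.529 -0.339  0.   ]
balance_pan 0.92 [246.7 171.9] [0.492 0.335 0.056]
wash_bottle 0.95 [400.8 227.4] [ 0.755 -0.157  0.   ]
beaker 0.56 [421.5 250.8] [ 0.724 -0.271  0.   ]
top [0.378 0.004 1.408] -0.06538850908529695
desiccator 0.73 [192.6 240.9] [0.493 0.332 0.   ]
dome_lid 0.75 [303.2 247.8] [0.467 0.005 0.055]
bench_pad 0.96 [421.  222.6] [ 0.542 -0.348  0.   ]
balance_pan 0.62 [192.9 240.7] [0.489 0.318 0.056]
wash_bottle 0.95 [355.  155.3] [ 0.751 -0.156  0.   ]
beaker 0.93 [392.3 158.8] [ 0.739 -0.27   0.   ]
timer 0.67 [435.1 175.3] [ 0.687 -0.399  0.   ]
timer 0.26 [420.  225.2] [ 0.535 -0.345  0.   ]
[[-0.95   0.312  0.   ]
 [ 0.312  0.95  -0.   ]
 [-0.    -0.    -1.   ]] -0.0187
```

View pics/scene0.png

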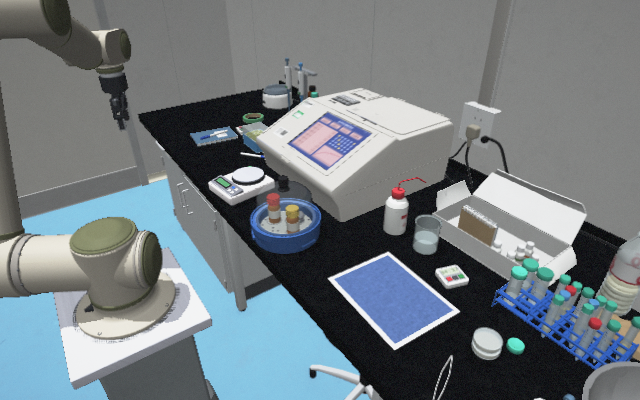

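View pics/top0.png

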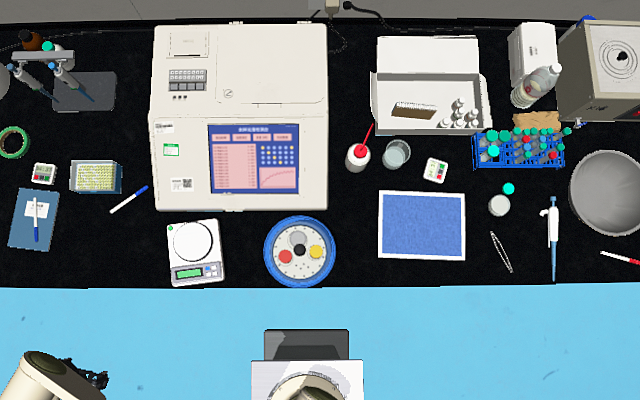

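The scene view shows the balance at left (247,175), the desiccator at (285,223) with red and yellow caps visible through the dome, and the pad at right (393,297). The top view shows the rim around (299,251), red cap (285,256), yellow cap (316,251), tin (298,238) and pad (421,226). I'll refine these next.

```bash
python3 - <<'E'
from h import *
np.set_printoptions(precision=4,suppress=True)
im=env.get_image("top");c=im["color"];hsv=cv2.cvtColor(c,cv2.COLOR_BGR2HSV)
def blob(m,x0,y0,x1,y1):
    k=np.zeros_like(m);k[y0:y1,x0:x1]=m[y0:y1,x0:x1];n,l,s,ce=cv2.connectedComponentsWithStats(k);i=1+np.argmax(s[1:,4]);return (l==i).astype(np.uint8),ce[i],s[i]
m=cv2.inRange(hsv,(100,110,60),(125,255,255))
b,ce,s=blob(m,255,205,345,295);cn=max(cv2.findContours(b,cv2.RETR_EXTERNAL,cv2.CHAIN_APPROX_NONE)[0],key=cv2.contourArea)
P=np.array([at_z(im,p[0],.06)[:2] for p in cn]);
from scipy.optimize import least_squares
f=least_squares(lambda a:np.hypot(*(P-a[:2]).T)-a[2],[.46,0,.1],loss="soft_l1",f_scale=.002);print("rim",s,f.x)
for nm,lo,hi,z in(("red",(0,110,80),(8,255,255),.115),("yel",(18,120,80),(32,255,255),.115)):
    mm=cv2.inRange(hsv,lo,hi);b,ce,s=blob(mm,262,212,336,290);print(nm,ce,s,at_z(im,ce,z))
mm=cv2.inRange(hsv,(0,0,0),(180,255,60));b,ce,s=blob(mm,285,235,315,265);print("knob",ce,s,at_z(im,ce,.189))
b,ce,s=blob(m,370,180,475,270);q=cv2.minAreaRect(cv2.findContours(b,0,2)[0][0]);bp=cv2.boxPoints(q);print("pad",ce,at_z(im,ce,.003),[at_z(im,p,.003)[:2] for p in bp])
mm=cv2.inRange(hsv,(0,0,150),(180,60,255));
cr=cv2.resize(c[200:300,150:350],None,fx=4,fy=4,interpolation=cv2.INTER_CUBIC);cv2.imwrite("pics/crop1.png",cr)
sc=env.get_image("scene");cs=cv2.resize(sc["color"][150:260,200:330],None,fx=5,fy=5,interpolation=cv2.INTER_CUBIC);cv2.imwrite("pics/crop2.png",cs)
E
```

```text
rim [ 263  215   73   74 1787] [0.4581 0.016  0.1019]
red [284.9111 255.9926] [279 250  13  13 135] [0.4415 0.054  0.115 ]
yel [315.6412 251.1069] [310 245  13  13 131] [ 0.4539 -0.0291  0.115 ]
knob [299.4167 249.25  ] [294 244  12  12  96] [0.4547 0.0141 0.189 ]
pad [421.5083 224.8975] [ 0.5351 -0.3485  0.003 ] [array([ 0.4503, -0.2271]), array([ 0.6276, -0.2364]), array([ 0.6216, -0.4768]), array([ 0.4433, -0.4624])]
```

View pics/crop1.png

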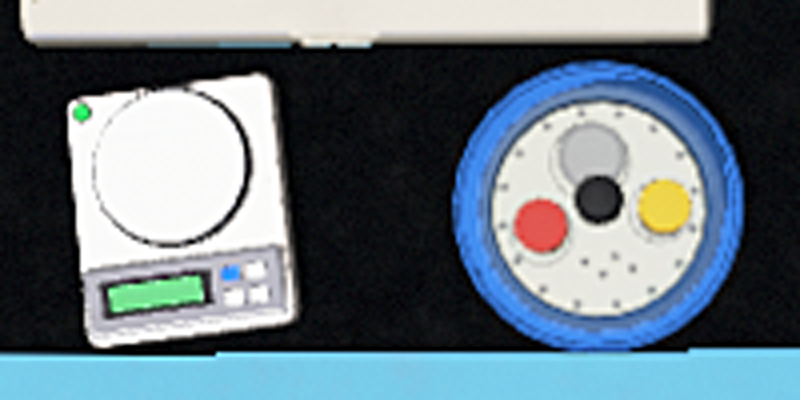

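View pics/crop2.png

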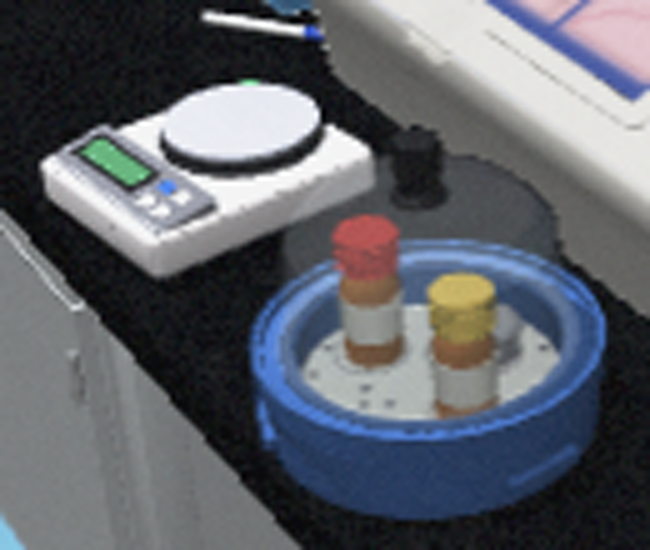

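Desiccator centre comes out at about (0.458, 0.015) with yaw about 8.5°. The rim fit (radius 101.9 mm) and the jar spacing (84 mm) match the given sizes. Now I'll check the pan and start moving.

Call:
arm_command([
  {"rz":-0.08,"fingers":0.06},
  {"rz":-0.08},
  {"rz":-0.08},
  {"rz":-0.0776},
  {"dx":-0.02,"dy":-0.036,"dz":-0.005},
  {"dx":-0.02,"dy":-0.036,"dz":-0.005},
  {"dx":-0.02,"dy":-0.036,"dz":-0.005},
  {"dx":-0.02,"dy":-0.036,"dz":-0.005},
  {"dx":-0.02,"dy":-0.036,"dz":-0.005},
  {"dx":-0.02,"dy":-0.036,"dz":-0.005},
  {"dx":-0.02,"dy":-0.036},
  {"dx":-0.02,"dy":-0.036},
], squeeze=60)

```text
invalid input
```

Call:
arm_command([
  {"dx":-0.02,"dy":-0.036},
  {"dx":-0.02,"dy":-0.036},
  {"dx":-0.02,"dy":-0.036},
  {"dx":-0.02,"dy":-0.036},
  {"dx":-0.02,"dy":-0.036},
  {"dx":-0.02,"dy":-0.036},
  {},
])

```text
invalid input
```

```bash
python3 - <<'E'
from h import *
np.set_printoptions(precision=4,suppress=True)
s=env.observe();print(s["time_s"],s["position"],s["tool_rot"],s["q"],s["ft_force"])
im=env.get_image("wrist");cv2.imwrite("pics/w1.png",im["color"])
for q,z in(("dome_lid",.055),("moisture_tin",.03),("jar_red",.03),("jar_yellow",.03)):
    for r in env.tip_of(q,im)[:1]: print(q,r["p"],at_z(im,r["location"],z))
# pan circle fit in top and scene by projecting circle
t=env.get_image("top");sc=env.get_image("scene");print(at_z(t,(193,241.5),.056),at_z(sc,(248.4,174.6),.056))
print(proj(im,[.4547,.0141,.189]))
E
```

```text
1.2 [0.1713 0.5226 0.2313] [[-0.9502  0.3115  0.    ]
 [ 0.3115  0.9502 -0.    ]
 [-0.     -0.     -1.    ]] [ 59.5152  21.8072  74.3369  -0.0013  83.8571 -12.3335] [ 0.1576  0.0699 -0.5432]
[0.487  0.3175 0.056 ] [0.4879 0.3143 0.056 ]
[  3.4137 538.4288]
```

View pics/w1.png

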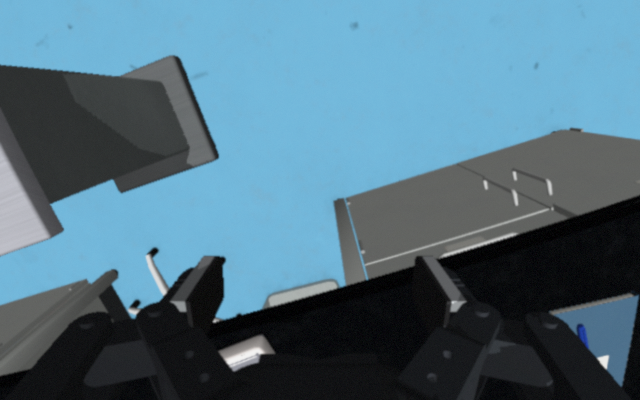

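The arm has not moved: the wrist picture shows only the fingers and the floor. The rows were refused, probably because every row needs all its keys. I put the pan at (0.4875, 0.316), where both cameras agree.

Call:
arm_command([
  {"rx":0,"ry":0,"rz":-0.08,"dx":0,"dy":0,"dz":0,"fingers":0.06},
  {"rx":0,"ry":0,"rz":-0.08,"dx":0,"dy":0,"dz":0,"fingers":0.06},
  {"rx":0,"ry":0,"rz":-0.08,"dx":0,"dy":0,"dz":0,"fingers":0.06},
  {"rx":0,"ry":0,"rz":-0.0776,"dx":0,"dy":0,"dz":0,"fingers":0.06},
  {"rx":0,"ry":0,"rz":0,"dx":-0.02,"dy":-0.036,"dz":-0.005,"fingers":0.06},
  {"rx":0,"ry":0,"rz":0,"dx":-0.02,"dy":-0.036,"dz":-0.005,"fingers":0.06},
  {"rx":0,"ry":0,"rz":0,"dx":-0.02,"dy":-0.036,"dz":-0.005,"fingers":0.06},
  {"rx":0,"ry":0,"rz":0,"dx":-0.02,"dy":-0.036,"dz":-0.005,"fingers":0.06},
  {"rx":0,"ry":0,"rz":0,"dx":-0.02,"dy":-0.036,"dz":-0.005,"fingers":0.06},
  {"rx":0,"ry":0,"rz":0,"dx":-0.02,"dy":-0.036,"dz":-0.005,"fingers":0.06},
], squeeze=60)

```text
time_s: 2.55
position: [0.2919, 0.3053, 0.2617]
tool_rot: [[-1.0, -0.001, 0.0], [-0.001, 1.0, 0.0], [-0.0, 0.0, -1.0]]
ft_force: [0.5, 0.8, -0.1]
grip_width: 0.06
gripper_force: 0.0
```

Call:
arm_command([
  {"dx":-0.023,"dy":-0.041,"dz":0,"rx":0,"ry":0,"rz":0,"fingers":0.06},
  {"dx":-0.023,"dy":-0.041,"dz":0,"rx":0,"ry":0,"rz":0,"fingers":0.06},
  {"dx":-0.023,"dy":-0.041,"dz":0,"rx":0,"ry":0,"rz":0,"fingers":0.06},
  {"dx":-0.023,"dy":-0.041,"dz":0,"rx":0,"ry":0,"rz":0,"fingers":0.06},
  {"dx":-0.023,"dy":-0.041,"dz":0,"rx":0,"ry":0,"rz":0,"fingers":0.06},
  {"dx":-0.023,"dy":-0.041,"dz":0,"rx":0,"ry":0,"rz":0,"fingers":0.06},
  {"dx":-0.023,"dy":-0.041,"dz":0,"rx":0,"ry":0,"rz":0,"fingers":0.06},
  {"dx":-0.002,"dy":-0.004,"dz":0,"rx":0,"ry":0,"rz":0,"fingers":0.06},
  {"dx":0,"dy":0,"dz":0,"rx":0,"ry":0,"rz":0,"fingers":0.06},
])

```text
time_s: 3.45
position: [0.455, 0.015, 0.2611]
tool_rot: [[-1.0, 0.001, -0.001], [0.001, 1.0, 0.0], [0.001, 0.0, -1.0]]
ft_force: [-0.5, -0.0, -0.1]
grip_width: 0.0603
gripper_force: 0.0
```

```bash
python3 - <<'E'
from h import *
np.set_printoptions(precision=4,suppress=True)
s=env.observe();print(s["time_s"],s["position"],s["q"])
im=env.get_image("wrist");cv2.imwrite("pics/w2.png",im["color"])
for q,z in(("dome_lid",.055),("moisture_tin",.03),("jar_red",.03),("jar_yellow",.03)):
    for r in env.tip_of(q,im)[:1]: print(q,r["p"],r["location"],at_z(im,r["location"],z))
print(proj(im,[.4547,.0141,.189]),im["eye"])
E
```

```text
3.45 [0.455  0.015  0.2611] [ -13.0766   10.9215   85.0472    0.0087   84.0701 -102.9938]
dome_lid 0.79 [321.7, 172.8] [0.4561 0.0192 0.055 ]
[316.232  211.4229] [0.3813 0.0156 0.4035]
```

View pics/w2.png

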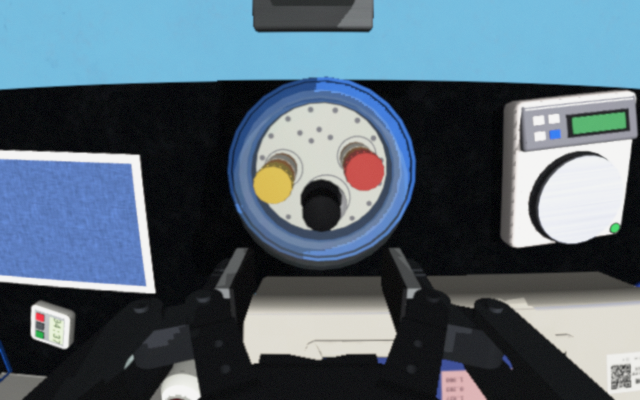

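The wrist view shows the knob at about (322,206), with rim centre about (322,173), yellow (272,184) and red (364,171). I'll refine these numerically from the wrist picture.

```bash
python3 - <<'E'
from h import *
from scipy.optimize import least_squares
np.set_printoptions(precision=4,suppress=True)
im=env.get_image("wrist");c=im["color"];hsv=cv2.cvtColor(c,cv2.COLOR_BGR2HSV)
m=cv2.inRange(hsv,(100,100,60),(125,255,255));m[:, :225]=0;m[:,420:]=0;m[:70]=0;m[272:]=0
m[:95]=0
cn=max(cv2.findContours(m,0,1)[0],key=cv2.contourArea)
P=np.array([at_z(im,p[0],.06)[:2] for p in cn])
f=least_squares(lambda a:np.hypot(*(P-a[:2]).T)-a[2],[.46,0,.1],loss="soft_l1",f_scale=.001);print("rim",f.x)
for nm,lo,hi in(("red",(0,110,80),(8,255,255)),("yel",(20,120,80),(32,255,255))):
    mm=cv2.inRange(hsv,lo,hi);mm[:, :225]=0;mm[:,420:]=0;mm[:100]=0;mm[260:]=0
    cn=max(cv2.findContours(mm,0,1)[0],key=cv2.contourArea);(x,y),r=cv2.minEnclosingCircle(cn);print(nm,x,y,r,cv2.boundingRect(cn),at_z(im,(x,y),.115),at_z(im,(x,y),.103))
g=cv2.cvtColor(c,cv2.COLOR_BGR2GRAY)
print(g[180:236:4,298:348:3])
E
```

```text
rim [0.4589 0.0189 0.1007]
red 360.83642578125 169.70370483398438 20.929805755615234 (342, 149, 39, 42) [0.4398 0.0558 0.115 ] [0.4422 0.0574 0.103 ]
yel 271.2742004394531 182.4516143798828 20.858030319213867 (252, 162, 39, 41) [ 0.4519 -0.0255  0.115 ] [ 0.4548 -0.0273  0.103 ]
[[195 213 215 204 151 145 113  96 134 185 209 215 216 201 178 182 113]
 [213 213 176  50  21  20  19  22  16  17  24  86 175 215 216 175 198]
 [213 144  23  20  20  21  18  14  21  19  21  21  29 125 210 214 178]
 [195  33  25  14  11  13  14   7  11  10  14  18  19  94 136 211 193]
 [118  19  11  10  14  15  22  20  19   8  15  12  19  35 147 174 210]
 [116  13  13  14  30  32  33  34  35  29  27  16  14  36 157 154 203]
 [125  10  25  29  31  32  32  31  30  29  27  25  18  41 165 150 180]
 [197  27  22  25  31  29  31  30  31  25  27  28  25  99 167 150 195]
 [198  25  25  27  26  30  28  30  29  28  30  28  28  79 157 181 215]
 [199  27  24  22  24  28  27  31  27  28  30  28  29  78 161 209 215]
 [211  99  25  24  22  30  27  27  29  27  27  28  25 160 213 214 214]
 [210 202  44  24  22  24  24  28  26  24  29  24 140 214 215 214 196]
 [108 164 193 107  24  20  23  23  24  21  64 184 198 159 109  80  72]
 [ 72  71  73  72  69  64  56  49  59  66  75  75  72  71  73  73  69]]
```

Call:
arm_command([
  {"dx":0,"dy":0.001,"dz":0.03,"rx":0,"ry":0,"rz":0,"fingers":0.06},
  {"dx":0,"dy":0,"dz":0.03,"rx":0,"ry":0,"rz":0,"fingers":0.06},
  {"dx":0,"dy":0,"dz":0.02,"rx":0,"ry":0,"rz":0,"fingers":0.06},
  {"dx":0,"dy":0,"dz":0.011,"rx":0,"ry":0,"rz":0,"fingers":0.06},
  {"dx":0,"dy":0,"dz":0,"rx":0,"ry":0,"rz":0,"fingers":0.02},
  {"dx":0,"dy":0,"dz":0,"rx":0,"ry":0,"rz":0,"fingers":0.02},
  {"dx":0,"dy":0,"dz":0,"rx":0,"ry":0,"rz":0,"fingers":0.02},
  {"dx":0,"dy":0,"dz":0,"rx":0,"ry":0,"rz":0,"fingers":0.02},
  {"dx":0,"dy":0,"dz":0,"rx":0,"ry":0,"rz":0,"fingers":0.02},
  {"dx":0,"dy":0,"dz":0,"rx":0,"ry":0,"rz":0,"fingers":0.02},
  {"dx":0,"dy":0,"dz":0,"rx":0,"ry":0,"rz":0,"fingers":0.02},
], squeeze=60)

```text
time_s: 4.85
position: [0.455, 0.0171, 0.1714]
tool_rot: [[-1.0, -0.001, 0.002], [-0.001, 1.0, 0.0], [-0.002, 0.0, -1.0]]
ft_force: [-2.2, 2.3, 6.5]
grip_width: 0.0248
gripper_force: 60.0
```

```bash
python3 - <<'E'
from h import *
im=env.get_image("wrist");cv2.imwrite("pics/w3.png",im["color"]);print(proj(im,[.455,.017,.189]),proj(im,[.469,.017,.189]),proj(im,[.441,.017,.189]))
E
```

```text
[316.7137422  279.02106327] [316.7077429  306.45505584] [316.72134552 249.69905544]
```

View pics/w3.png

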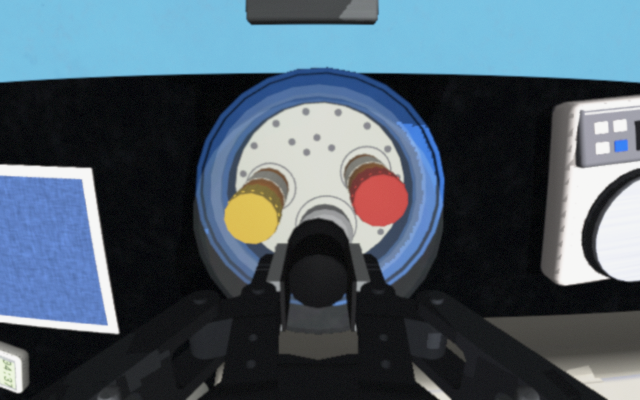

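The knob is held at (318,276), between the pads. Lifting.

Call:
arm_command([
  {"dx":0,"dy":0,"dz":-0.005,"rx":0,"ry":0,"rz":0,"fingers":0.02},
  {"dx":0,"dy":0,"dz":-0.01,"rx":0,"ry":0,"rz":0,"fingers":0.02},
  {"dx":0,"dy":0,"dz":-0.02,"rx":0,"ry":0,"rz":0,"fingers":0.02},
  {"dx":0,"dy":0,"dz":-0.02,"rx":0,"ry":0,"rz":0,"fingers":0.02},
  {"dx":0,"dy":0,"dz":-0.02,"rx":0,"ry":0,"rz":0,"fingers":0.02},
  {"dx":0,"dy":0,"dz":-0.015,"rx":0,"ry":0,"rz":0,"fingers":0.02},
  {"dx":0,"dy":0,"dz":-0.005,"rx":0,"ry":0,"rz":0,"fingers":0.02},
  {"dx":0,"dy":0,"dz":0,"rx":0,"ry":0,"rz":0,"fingers":0.02},
])

```text
time_s: 5.7
position: [0.4548, 0.0168, 0.2658]
tool_rot: [[-1.0, -0.001, 0.001], [-0.001, 1.0, -0.0], [-0.001, -0.0, -1.0]]
ft_force: [1.1, -0.7, -3.4]
grip_width: 0.0252
gripper_force: 59.4
```

```bash
python3 - <<'E'
from h import *
im=env.get_image("scene");cv2.imwrite("pics/s2.png",cv2.resize(im["color"][120:280,180:400],None,fx=3,fy=3))
E
```

```text
(no output)
```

View pics/s2.png

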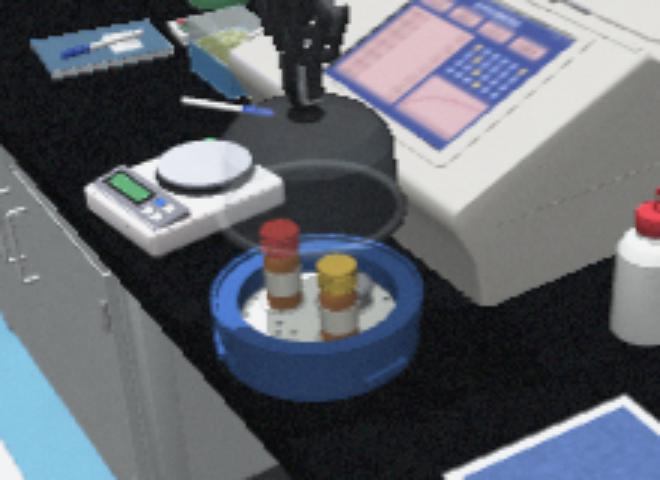

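The dome hangs level and clear of the jar caps, so I'll carry it to the pad.

Call:
arm_command([
  {"dx":0,"dy":-0.015,"dz":0,"rx":0,"ry":0,"rz":0,"fingers":0.02},
  {"dx":0,"dy":-0.03,"dz":0,"rx":0,"ry":0,"rz":0,"fingers":0.02},
  {"dx":0,"dy":-0.03,"dz":0,"rx":0,"ry":0,"rz":0,"fingers":0.02},
  {"dx":0,"dy":-0.03,"dz":0,"rx":0,"ry":0,"rz":0,"fingers":0.02},
  {"dx":0,"dy":-0.03,"dz":0,"rx":0,"ry":0,"rz":0,"fingers":0.02},
  {"dx":0,"dy":-0.03,"dz":0,"rx":0,"ry":0,"rz":0,"fingers":0.02},
  {"dx":-0.01,"dy":-0.03,"dz":0,"rx":0,"ry":0,"rz":0,"fingers":0.02},
  {"dx":-0.01,"dy":-0.03,"dz":0,"rx":0,"ry":0,"rz":0,"fingers":0.02},
  {"dx":-0.01,"dy":-0.03,"dz":0,"rx":0,"ry":0,"rz":0,"fingers":0.02},
  {"dx":-0.01,"dy":-0.03,"dz":0,"rx":0,"ry":0,"rz":0,"fingers":0.02},
  {"dx":-0.01,"dy":-0.03,"dz":0,"rx":0,"ry":0,"rz":0,"fingers":0.02},
  {"dx":-0.01,"dy":-0.03,"dz":0,"rx":0,"ry":0,"rz":0,"fingers":0.02},
])

```text
time_s: 6.95
position: [0.515, -0.3292, 0.2639]
tool_rot: [[-1.0, -0.001, -0.002], [-0.001, 1.0, 0.002], [0.002, 0.002, -1.0]]
ft_force: [1.5, 0.7, -2.9]
grip_width: 0.0249
gripper_force: 59.5
```

Call:
arm_command([
  {"dx":-0.01,"dy":-0.03,"dz":0.01,"rx":0,"ry":0,"rz":0,"fingers":0.02},
  {"dx":-0.008,"dy":-0.02,"dz":0.02,"rx":0,"ry":0,"rz":0,"fingers":0.02},
  {"dx":0,"dy":-0.007,"dz":0.03,"rx":0,"ry":0,"rz":0,"fingers":0.02},
  {"dx":0,"dy":0,"dz":0.03,"rx":0,"ry":0,"rz":0,"fingers":0.02},
  {"dx":0,"dy":0,"dz":0.02,"rx":0,"ry":0,"rz":0,"fingers":0.02},
  {"dx":0,"dy":0,"dz":0.01,"rx":0,"ry":0,"rz":0,"fingers":0.02},
  {"dx":0,"dy":0,"dz":0.01,"rx":0,"ry":0,"rz":0,"fingers":0.02},
  {"dx":0,"dy":0,"dz":0,"rx":0,"ry":0,"rz":0,"fingers":0.02},
])

```text
time_s: 7.75
position: [0.5328, -0.3848, 0.1342]
tool_rot: [[-1.0, -0.001, -0.001], [-0.001, 1.0, 0.001], [0.001, 0.001, -1.0]]
ft_force: [-0.2, 0.5, -3.4]
grip_width: 0.0252
gripper_force: 59.6
```

```bash
python3 - <<'E'
from h import *
im=env.get_image("scene");cv2.imwrite("pics/s3.png",cv2.resize(im["color"][150:350,250:500],None,fx=3,fy=3))
E
```

```text
(no output)
```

View pics/s3.png

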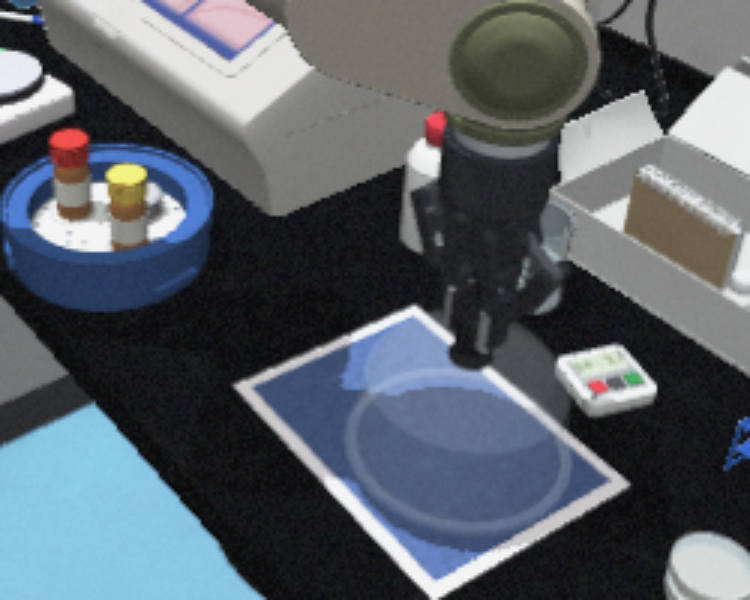

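The dome ring (345–570, 370–530 in the crop) lies within the pad. Lowering and releasing.

Call:
arm_command([
  {"dx":0,"dy":0,"dz":0.008,"rx":0,"ry":0,"rz":0,"fingers":0.02},
  {"dx":0,"dy":0,"dz":0.004,"rx":0,"ry":0,"rz":0,"fingers":0.02},
  {"dx":0,"dy":0,"dz":0.0015,"rx":0,"ry":0,"rz":0,"fingers":0.02},
  {"dx":0,"dy":0,"dz":0,"rx":0,"ry":0,"rz":0,"fingers":0.02},
])

```text
time_s: 8.2
position: [0.533, -0.3851, 0.1217]
tool_rot: [[-1.0, -0.001, -0.0], [-0.001, 1.0, 0.0], [0.0, 0.0, -1.0]]
ft_force: [-0.1, -0.4, -2.9]
grip_width: 0.0253
gripper_force: 59.6
```

Call:
arm_command([
  {"dx":0,"dy":0,"dz":0.0015,"rx":0,"ry":0,"rz":0,"fingers":0.02},
  {"dx":0,"dy":0,"dz":0.001,"rx":0,"ry":0,"rz":0,"fingers":0.02},
  {"dx":0,"dy":0,"dz":0,"rx":0,"ry":0,"rz":0,"fingers":0.02},
])

```text
time_s: 8.5
position: [0.533, -0.3852, 0.1195]
tool_rot: [[-1.0, -0.001, 0.0], [-0.001, 1.0, -0.0], [-0.0, -0.0, -1.0]]
ft_force: [-1.0, -0.1, -3.0]
grip_width: 0.0255
gripper_force: 59.7
```

Call:
arm_command([
  {"dx":0,"dy":0,"dz":0.001,"rx":0,"ry":0,"rz":0,"fingers":0.02},
  {"dx":0,"dy":0,"dz":0,"rx":0,"ry":0,"rz":0,"fingers":0.02},
])

```text
time_s: 8.7
position: [0.533, -0.3852, 0.1195]
tool_rot: [[-1.0, -0.001, 0.0], [-0.001, 1.0, -0.001], [-0.0, -0.001, -1.0]]
ft_force: [-3.7, 1.1, 5.2]
grip_width: 0.0253
gripper_force: 60.5
```

Call:
arm_command([
  {"dx":0,"dy":0,"dz":0,"rx":0,"ry":0,"rz":0,"fingers":0.06},
  {"dx":0,"dy":0,"dz":0,"rx":0,"ry":0,"rz":0,"fingers":0.06},
  {"dx":0,"dy":0,"dz":0,"rx":0,"ry":0,"rz":0,"fingers":0.06},
  {"dx":0,"dy":0,"dz":0,"rx":0,"ry":0,"rz":0,"fingers":0.06},
  {"dx":0,"dy":0,"dz":0,"rx":0,"ry":0,"rz":0,"fingers":0.06},
  {"dx":0,"dy":0,"dz":-0.02,"rx":0,"ry":0,"rz":0,"fingers":0.06},
  {"dx":0,"dy":0,"dz":-0.03,"rx":0,"ry":0,"rz":0,"fingers":0.06},
  {"dx":0,"dy":0,"dz":-0.03,"rx":0,"ry":0,"rz":0,"fingers":0.06},
  {"dx":0.008,"dy":0.036,"dz":0,"rx":0,"ry":0,"rz":0,"fingers":0.06},
  {"dx":0.008,"dy":0.036,"dz":0,"rx":0,"ry":0,"rz":0,"fingers":0.06},
  {"dx":0.008,"dy":0.036,"dz":0,"rx":0,"ry":0,"rz":0,"fingers":0.06},
  {"dx":0.008,"dy":0.036,"dz":0,"rx":0,"ry":0,"rz":0,"fingers":0.06},
], squeeze=35)

```text
time_s: 9.9
position: [0.5004, -0.2398, 0.1984]
tool_rot: [[-1.0, -0.001, 0.0], [-0.001, 1.0, -0.0], [-0.0, -0.0, -1.0]]
ft_force: [0.8, 0.0, -0.4]
grip_width: 0.0599
gripper_force: 0.0
```

Call:
arm_command([
  {"dx":0.008,"dy":0.036,"dz":0,"rx":0,"ry":0,"rz":0,"fingers":0.06},
  {"dx":0.008,"dy":0.036,"dz":0,"rx":0,"ry":0,"rz":0,"fingers":0.06},
  {"dx":0.008,"dy":0.036,"dz":0,"rx":0,"ry":0,"rz":0,"fingers":0.06},
  {"dx":0.008,"dy":0.036,"dz":0,"rx":0,"ry":0,"rz":0,"fingers":0.06},
  {"dx":0.008,"dy":0.036,"dz":0,"rx":0,"ry":0,"rz":0,"fingers":0.06},
  {"dx":0.008,"dy":0.034,"dz":0,"rx":0,"ry":0,"rz":0,"fingers":0.06},
  {"dx":0,"dy":0,"dz":0,"rx":0,"ry":0,"rz":0,"fingers":0.06},
])

```text
time_s: 10.6
position: [0.4516, -0.0241, 0.1986]
tool_rot: [[-1.0, -0.004, -0.0], [-0.004, 1.0, 0.001], [0.0, 0.001, -1.0]]
ft_force: [-0.2, -0.4, -0.4]
grip_width: 0.06
gripper_force: 0.0
```

```bash
cat > jars.py <<'E'
from h import *
np.set_printoptions(precision=4,suppress=True)
def caps(n,lo,hi,z=.115,box=None):
    im=env.get_image(n);hsv=cv2.cvtColor(im["color"],cv2.COLOR_BGR2HSV);mm=cv2.inRange(hsv,lo,hi)
    if box: k=np.zeros_like(mm);k[box[1]:box[3],box[0]:box[2]]=mm[box[1]:box[3],box[0]:box[2]];mm=k
    cn=max(cv2.findContours(mm,0,1)[0],key=cv2.contourArea);(x,y),r=cv2.minEnclosingCircle(cn);return (x,y),r,at_z(im,(x,y),z)
R=((0,110,80),(8,255,255));Y=((20,120,80),(32,255,255))
E
python3 - <<'E'
from jars import *
im=env.get_image("wrist")
for q in("jar_red","jar_yellow","moisture_tin"):
    for r in env.tip_of(q,im)[:1]: print(q,r["p"],r["location"],at_z(im,r["location"],.03))
    for r in env.look_for(q,im)[:1]: print(r["box"])
im2=env.get_image("top")
for q in("dome_lid","jar_red","moisture_tin"):
    for r in env.tip_of(q,im2)[:1]: print(q,r["p"],r["location"],at_z(im2,r["location"],.003 if q[0]=='d' else .03))
print(caps("wrist",*Y,box=(225,100,420,330)),caps("wrist",*R,box=(225,60,500,330)))
cv2.imwrite("pics/w4.png",im["color"])
E
```

```text
jar_red 0.71 [399.4, 170.1] [0.4416 0.0555 0.03  ]
[385.8, 153.0, 454.2, 217.6]
jar_yellow 0.85 [315.5, 181.9] [ 0.4539 -0.0262  0.03  ]
[290.1, 165.0, 338.2, 236.8]
moisture_tin 0.75 [362.1, 223.5] [0.4973 0.0215 0.03  ]
[338.9, 199.3, 392.9, 250.7]
dome_lid 0.72 [436.0, 225.3] [ 0.5334 -0.3921  0.003 ]
((318.2904052734375, 204.61354064941406), 26.154277801513672, array([ 0.4512, -0.027 ,  0.115 ])) ((429.23138427734375, 189.1542510986328), 27.20377540588379, array([0.4395, 0.0531, 0.115 ]))
```

View pics/w4.png

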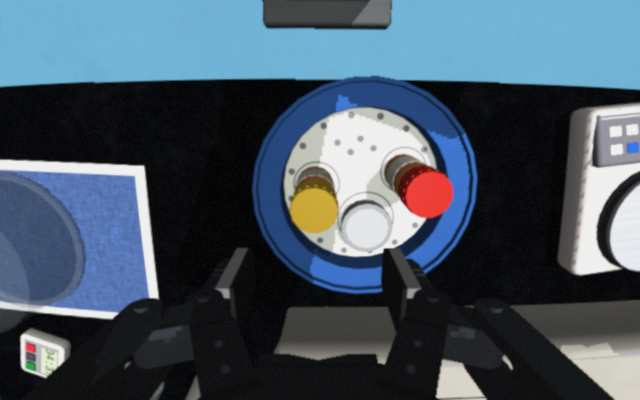

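The wrist view shows yellow at (315,208), red at (428,191) and the tin at (365,225). The ring origins agree with my estimates. Descending on yellow.

Call:
arm_command([
  {"dx":-0.001,"dy":-0.002,"dz":0.03,"rx":0,"ry":0,"rz":0,"fingers":0.06},
  {"dx":0,"dy":0,"dz":0.03,"rx":0,"ry":0,"rz":0,"fingers":0.06},
  {"dx":0,"dy":0,"dz":0.03,"rx":0,"ry":0,"rz":0,"fingers":0.06},
  {"dx":0,"dy":0,"dz":0.02,"rx":0,"ry":0,"rz":0,"fingers":0.06},
  {"dx":0,"dy":0,"dz":0.01,"rx":0,"ry":0,"rz":0,"fingers":0.06},
  {"dx":0,"dy":0,"dz":0,"rx":0,"ry":0,"rz":0,"fingers":0.06},
])

```text
time_s: 11.85
position: [0.4535, -0.0291, 0.0776]
tool_rot: [[-1.0, -0.001, -0.002], [-0.001, 1.0, 0.001], [0.002, 0.001, -1.0]]
ft_force: [0.1, -0.0, 0.7]
grip_width: 0.0597
gripper_force: 0.0
```

Call:
arm_command([
  {"dx":0,"dy":0,"dz":0,"rx":0,"ry":0,"rz":0,"fingers":0.042},
  {"dx":0,"dy":0,"dz":0,"rx":0,"ry":0,"rz":0,"fingers":0.038},
  {"dx":0,"dy":0,"dz":0,"rx":0,"ry":0,"rz":0,"fingers":0.034},
  {"dx":0,"dy":0,"dz":0,"rx":0,"ry":0,"rz":0,"fingers":0.03},
  {"dx":0,"dy":0,"dz":0,"rx":0,"ry":0,"rz":0,"fingers":0.03},
  {"dx":0,"dy":0,"dz":0,"rx":0,"ry":0,"rz":0,"fingers":0.03},
])

```text
time_s: 12.45
position: [0.4544, -0.0292, 0.0793]
tool_rot: [[-1.0, -0.001, 0.002], [-0.001, 1.0, -0.0], [-0.002, -0.0, -1.0]]
ft_force: [0.1, 2.2, 6.9]
grip_width: 0.0353
gripper_force: 34.4
```

Call:
arm_command([
  {"dx":0,"dy":0,"dz":-0.01,"rx":0,"ry":0,"rz":0,"fingers":0.03},
  {"dx":0,"dy":0,"dz":-0.025,"rx":0,"ry":0,"rz":0,"fingers":0.03},
  {"dx":0,"dy":0,"dz":-0.03,"rx":0,"ry":0,"rz":0,"fingers":0.03},
  {"dx":0,"dy":-0.01,"dz":-0.015,"rx":0,"ry":0,"rz":0,"fingers":0.03},
  {"dx":0,"dy":-0.03,"dz":0,"rx":0,"ry":0,"rz":0,"fingers":0.03},
  {"dx":0,"dy":-0.03,"dz":0,"rx":0,"ry":0,"rz":0,"fingers":0.03},
  {"dx":0,"dy":-0.03,"dz":0,"rx":0,"ry":0,"rz":0,"fingers":0.03},
  {"dx":-0.02,"dy":-0.03,"dz":0,"rx":0,"ry":0,"rz":0,"fingers":0.03},
  {"dx":-0.03,"dy":-0.03,"dz":0,"rx":0,"ry":0,"rz":0,"fingers":0.03},
  {"dx":-0.03,"dy":-0.03,"dz":0,"rx":0,"ry":0,"rz":0,"fingers":0.03},
  {"dx":-0.025,"dy":-0.03,"dz":0,"rx":0,"ry":0,"rz":0,"fingers":0.03},
  {"dx":-0.01,"dy":-0.01,"dz":0.01,"rx":0,"ry":0,"rz":0,"fingers":0.03},
])

```text
time_s: 13.65
position: [0.5708, -0.2621, 0.1495]
tool_rot: [[-1.0, 0.001, 0.003], [0.001, 1.0, -0.003], [-0.003, -0.003, -1.0]]
ft_force: [-0.4, 1.5, -1.0]
grip_width: 0.035
gripper_force: 35.1
```

Call:
arm_command([
  {"dx":0,"dy":0,"dz":0.025,"rx":0,"ry":0,"rz":0,"fingers":0.03},
  {"dx":0,"dy":0,"dz":0.025,"rx":0,"ry":0,"rz":0,"fingers":0.03},
  {"dx":0,"dy":0,"dz":0.02,"rx":0,"ry":0,"rz":0,"fingers":0.03},
  {"dx":0,"dy":0,"dz":0.01,"rx":0,"ry":0,"rz":0,"fingers":0.03},
  {"dx":0,"dy":0,"dz":0,"rx":0,"ry":0,"rz":0,"fingers":0.03},
])

```text
time_s: 14.15
position: [0.5685, -0.2588, 0.0677]
tool_rot: [[-1.0, -0.001, -0.002], [-0.001, 1.0, 0.001], [0.002, 0.001, -1.0]]
ft_force: [0.5, -0.4, -0.6]
grip_width: 0.035
gripper_force: 35.1
```

Call:
arm_command([
  {"dx":0,"dy":0,"dz":0.008,"rx":0,"ry":0,"rz":0,"fingers":0.03},
  {"dx":0,"dy":0,"dz":0.005,"rx":0,"ry":0,"rz":0,"fingers":0.03},
  {"dx":0,"dy":0,"dz":0.001,"rx":0,"ry":0,"rz":0,"fingers":0.03},
  {"dx":0,"dy":0,"dz":0,"rx":0,"ry":0,"rz":0,"fingers":0.03},
])

```text
time_s: 14.55
position: [0.569, -0.2591, 0.0545]
tool_rot: [[-1.0, -0.001, 0.0], [-0.001, 1.0, -0.0], [-0.0, -0.0, -1.0]]
ft_force: [0.3, 0.1, 0.0]
grip_width: 0.035
gripper_force: 35.1
```

Call:
arm_command([
  {"dx":0,"dy":0,"dz":0.001,"rx":0,"ry":0,"rz":0,"fingers":0.03},
  {"dx":0,"dy":0,"dz":0.001,"rx":0,"ry":0,"rz":0,"fingers":0.03},
  {"dx":0,"dy":0,"dz":0,"rx":0,"ry":0,"rz":0,"fingers":0.03},
])

```text
time_s: 14.85
position: [0.5691, -0.2591, 0.0526]
tool_rot: [[-1.0, -0.001, 0.0], [-0.001, 1.0, -0.0], [-0.0, -0.0, -1.0]]
ft_force: [-0.7, -0.1, -1.7]
grip_width: 0.0352
gripper_force: 35.2
```

Call:
arm_command([
  {"dx":0,"dy":0,"dz":0.001,"rx":0,"ry":0,"rz":0,"fingers":0.03},
  {"dx":0,"dy":0,"dz":0,"rx":0,"ry":0,"rz":0,"fingers":0.03},
])

```text
time_s: 15.05
position: [0.5693, -0.2591, 0.0524]
tool_rot: [[-1.0, -0.001, 0.001], [-0.001, 1.0, -0.001], [-0.001, -0.001, -1.0]]
ft_force: [-1.6, 0.7, 6.3]
grip_width: 0.0351
gripper_force: 35.8
```

Call:
arm_command([
  {"dx":0,"dy":0,"dz":0,"rx":0,"ry":0,"rz":0,"fingers":0.06},
  {"dx":0,"dy":0,"dz":0,"rx":0,"ry":0,"rz":0,"fingers":0.06},
  {"dx":0,"dy":0,"dz":0,"rx":0,"ry":0,"rz":0,"fingers":0.06},
  {"dx":0,"dy":0,"dz":0,"rx":0,"ry":0,"rz":0,"fingers":0.06},
  {"dx":0,"dy":0,"dz":-0.02,"rx":0,"ry":0,"rz":0,"fingers":0.06},
  {"dx":0,"dy":0,"dz":-0.04,"rx":0,"ry":0,"rz":0,"fingers":0.06},
  {"dx":0,"dy":0,"dz":-0.04,"rx":0,"ry":0,"rz":0,"fingers":0.06},
  {"dx":0.02,"dy":0.02,"dz":-0.02,"rx":0,"ry":0,"rz":0,"fingers":0.06},
  {"dx":0.03,"dy":0.03,"dz":0,"rx":0,"ry":0,"rz":0,"fingers":0.06},
  {"dx":0.03,"dy":0.03,"dz":0,"rx":0,"ry":0,"rz":0,"fingers":0.06},
  {"dx":0.03,"dy":0.03,"dz":0,"rx":0,"ry":0,"rz":0,"fingers":0.06},
  {"dx":0.018,"dy":0.03,"dz":0,"rx":0,"ry":0,"rz":0,"fingers":0.06},
])

```text
time_s: 16.25
position: [0.4388, -0.1179, 0.1713]
tool_rot: [[-1.0, -0.0, -0.001], [-0.0, 1.0, 0.0], [0.001, 0.0, -1.0]]
ft_force: [-0.1, 0.3, -0.0]
grip_width: 0.0599
gripper_force: 0.0
```

Call:
arm_command([
  {"dx":0,"dy":0.035,"dz":0,"rx":0,"ry":0,"rz":0,"fingers":0.06},
  {"dx":0,"dy":0.035,"dz":0,"rx":0,"ry":0,"rz":0,"fingers":0.06},
  {"dx":0,"dy":0.035,"dz":0,"rx":0,"ry":0,"rz":0,"fingers":0.06},
  {"dx":0,"dy":0.035,"dz":0,"rx":0,"ry":0,"rz":0,"fingers":0.06},
  {"dx":0,"dy":0.033,"dz":0,"rx":0,"ry":0,"rz":0,"fingers":0.06},
  {"dx":0,"dy":0,"dz":0,"rx":0,"ry":0,"rz":0,"fingers":0.06},
  {"dx":0,"dy":0,"dz":0,"rx":0,"ry":0,"rz":0,"fingers":0.06},
])

```text
time_s: 16.95
position: [0.4407, 0.0541, 0.1714]
tool_rot: [[-1.0, -0.002, 0.0], [-0.002, 1.0, -0.0], [-0.0, -0.0, -1.0]]
ft_force: [1.9, -0.6, -0.2]
grip_width: 0.0601
gripper_force: 0.0
```

Call:
arm_command([
  {"dx":0,"dy":0,"dz":0.03,"rx":0,"ry":0,"rz":0,"fingers":0.06},
  {"dx":0,"dy":0,"dz":0.03,"rx":0,"ry":0,"rz":0,"fingers":0.06},
  {"dx":0,"dy":0,"dz":0.02,"rx":0,"ry":0,"rz":0,"fingers":0.06},
  {"dx":0,"dy":0,"dz":0.013,"rx":0,"ry":0,"rz":0,"fingers":0.06},
  {"dx":0,"dy":0,"dz":0,"rx":0,"ry":0,"rz":0,"fingers":0.05},
  {"dx":0,"dy":0,"dz":0,"rx":0,"ry":0,"rz":0,"fingers":0.042},
  {"dx":0,"dy":0,"dz":0,"rx":0,"ry":0,"rz":0,"fingers":0.038},
  {"dx":0,"dy":0,"dz":0,"rx":0,"ry":0,"rz":0,"fingers":0.034},
  {"dx":0,"dy":0,"dz":0,"rx":0,"ry":0,"rz":0,"fingers":0.03},
  {"dx":0,"dy":0,"dz":0,"rx":0,"ry":0,"rz":0,"fingers":0.03},
  {"dx":0,"dy":0,"dz":0,"rx":0,"ry":0,"rz":0,"fingers":0.03},
])

```text
time_s: 18.05
position: [0.4413, 0.0537, 0.0791]
tool_rot: [[-1.0, -0.001, 0.002], [-0.001, 1.0, -0.0], [-0.002, -0.0, -1.0]]
ft_force: [-0.1, -0.4, 6.2]
grip_width: 0.0354
gripper_force: 34.2
```

Call:
arm_command([
  {"dx":0,"dy":0,"dz":-0.01,"rx":0,"ry":0,"rz":0,"fingers":0.03},
  {"dx":0,"dy":0,"dz":-0.025,"rx":0,"ry":0,"rz":0,"fingers":0.03},
  {"dx":0,"dy":0,"dz":-0.03,"rx":0,"ry":0,"rz":0,"fingers":0.03},
  {"dx":0,"dy":-0.01,"dz":-0.015,"rx":0,"ry":0,"rz":0,"fingers":0.03},
  {"dx":0,"dy":-0.035,"dz":0,"rx":0,"ry":0,"rz":0,"fingers":0.03},
  {"dx":0,"dy":-0.035,"dz":0,"rx":0,"ry":0,"rz":0,"fingers":0.03},
  {"dx":0,"dy":-0.035,"dz":0,"rx":0,"ry":0,"rz":0,"fingers":0.03},
  {"dx":0,"dy":-0.035,"dz":0,"rx":0,"ry":0,"rz":0,"fingers":0.03},
  {"dx":-0.01,"dy":-0.035,"dz":0,"rx":0,"ry":0,"rz":0,"fingers":0.03},
  {"dx":-0.01,"dy":-0.035,"dz":0,"rx":0,"ry":0,"rz":0,"fingers":0.03},
  {"dx":-0.01,"dy":-0.035,"dz":0,"rx":0,"ry":0,"rz":0,"fingers":0.03},
  {"dx":-0.01,"dy":-0.035,"dz":0,"rx":0,"ry":0,"rz":0,"fingers":0.03},
])

```text
time_s: 19.25
position: [0.4809, -0.2376, 0.159]
tool_rot: [[-1.0, -0.001, -0.0], [-0.001, 1.0, -0.0], [0.0, -0.0, -1.0]]
ft_force: [0.1, 0.6, 0.1]
grip_width: 0.0355
gripper_force: 35.0
```

Call:
arm_command([
  {"dx":-0.008,"dy":-0.019,"dz":0.01,"rx":0,"ry":0,"rz":0,"fingers":0.03},
  {"dx":0,"dy":0,"dz":0.025,"rx":0,"ry":0,"rz":0,"fingers":0.03},
  {"dx":0,"dy":0,"dz":0.03,"rx":0,"ry":0,"rz":0,"fingers":0.03},
  {"dx":0,"dy":0,"dz":0.02,"rx":0,"ry":0,"rz":0,"fingers":0.03},
  {"dx":0,"dy":0,"dz":0.015,"rx":0,"ry":0,"rz":0,"fingers":0.03},
  {"dx":0,"dy":0,"dz":0.003,"rx":0,"ry":0,"rz":0,"fingers":0.03},
  {"dx":0,"dy":0,"dz":0,"rx":0,"ry":0,"rz":0,"fingers":0.03},
])

```text
time_s: 19.95
position: [0.489, -0.2551, 0.0557]
tool_rot: [[-1.0, -0.001, -0.0], [-0.001, 1.0, 0.0], [0.0, 0.0, -1.0]]
ft_force: [0.2, -0.3, -0.5]
grip_width: 0.0358
gripper_force: 35.0
```

Call:
arm_command([
  {"dx":0,"dy":0,"dz":0.002,"rx":0,"ry":0,"rz":0,"fingers":0.03},
  {"dx":0,"dy":0,"dz":0.001,"rx":0,"ry":0,"rz":0,"fingers":0.03},
  {"dx":0,"dy":0,"dz":0.001,"rx":0,"ry":0,"rz":0,"fingers":0.03},
  {"dx":0,"dy":0,"dz":0,"rx":0,"ry":0,"rz":0,"fingers":0.03},
])

```text
time_s: 20.35
position: [0.4893, -0.2553, 0.0522]
tool_rot: [[-1.0, -0.001, 0.001], [-0.001, 1.0, -0.001], [-0.001, -0.001, -1.0]]
ft_force: [-0.9, 0.6, 4.0]
grip_width: 0.0357
gripper_force: 35.4
```

Call:
arm_command([
  {"dx":0,"dy":0,"dz":0,"rx":0,"ry":0,"rz":0,"fingers":0.062},
  {"dx":0,"dy":0,"dz":0,"rx":0,"ry":0,"rz":0,"fingers":0.062},
  {"dx":0,"dy":0,"dz":0,"rx":0,"ry":0,"rz":0,"fingers":0.062},
  {"dx":0,"dy":0,"dz":0,"rx":0,"ry":0,"rz":0,"fingers":0.062},
  {"dx":0,"dy":0,"dz":-0.02,"rx":0,"ry":0,"rz":0,"fingers":0.062},
  {"dx":0,"dy":0,"dz":-0.04,"rx":0,"ry":0,"rz":0,"fingers":0.062},
  {"dx":0,"dy":0,"dz":-0.04,"rx":0,"ry":0,"rz":0,"fingers":0.062},
  {"dx":0,"dy":0.035,"dz":-0.01,"rx":0,"ry":0,"rz":0,"fingers":0.062},
  {"dx":0,"dy":0.035,"dz":0,"rx":0,"ry":0,"rz":0,"fingers":0.062},
  {"dx":0,"dy":0.035,"dz":0,"rx":0,"ry":0,"rz":0,"fingers":0.062},
  {"dx":0,"dy":0.035,"dz":0,"rx":0,"ry":0,"rz":0,"fingers":0.062},
  {"dx":0,"dy":0.035,"dz":0,"rx":0,"ry":0,"rz":0,"fingers":0.062},
])

```text
time_s: 21.55
position: [0.4886, -0.0788, 0.1614]
tool_rot: [[-1.0, -0.001, 0.0], [-0.001, 1.0, 0.0], [-0.0, 0.0, -1.0]]
ft_force: [-0.3, -0.3, 0.4]
grip_width: 0.0618
gripper_force: 0.0
```

Call:
arm_command([
  {"dx":0,"dy":0.035,"dz":0,"rx":0,"ry":0,"rz":0,"fingers":0.062},
  {"dx":0,"dy":0.035,"dz":0,"rx":0,"ry":0,"rz":0,"fingers":0.062},
  {"dx":0,"dy":0.03,"dz":0,"rx":0,"ry":0,"rz":0,"fingers":0.062},
  {"dx":0,"dy":0,"dz":0,"rx":0,"ry":0,"rz":0,"fingers":0.062},
  {"dx":0,"dy":0,"dz":0,"rx":0,"ry":0,"rz":0,"fingers":0.062},
])

```text
time_s: 22.05
position: [0.4887, 0.0201, 0.1613]
tool_rot: [[-1.0, -0.002, 0.0], [-0.002, 1.0, -0.0], [-0.0, -0.0, -1.0]]
ft_force: [-1.1, 0.1, -0.1]
grip_width: 0.0618
gripper_force: 0.0
```

```bash
python3 - <<'E'
from jars import *
im=env.get_image("wrist");t=env.get_image("top");sc=env.get_image("scene")
for n,i in(("w",im),("t",t),("s",sc)):
  for q,z in(("moisture_tin",.03),("jar_red",.003),("jar_yellow",.003),("dome_lid",.003),("desiccator",0)):
    for r in env.tip_of(q,i)[:1]: print(n,q,round(r["p"],2),np.array(r["location"]),at_z(i,r["location"],z))
cv2.imwrite("pics/w5.png",np.hstack([cv2.resize(im["color"],(400,250)),cv2.resize(sc["color"][150:350,200:480],(400,286))[:250]]))
E
```

```text
w moisture_tin 0.59 [319.8 196.8] [0.4953 0.0219 0.03  ]
w jar_yellow 0.65 [ 61.5 256.5] [ 0.5707 -0.2546  0.003 ]
w desiccator 0.66 [316.2 151.4] [0.46   0.0185 0.    ]
t moisture_tin 0.71 [390.9 160.2] [ 0.7271 -0.2594  0.03  ]
t jar_red 0.51 [389.6 240.4] [ 0.4899 -0.2511  0.003 ]
t jar_yellow 0.5 [391.4 215.5] [ 0.5641 -0.2593  0.003 ]
t dome_lid 0.78 [438.1 222.3] [ 0.5424 -0.399   0.003 ]
t desiccator 0.88 [296.5 252.2] [0.4579 0.0244 0.    ]
s moisture_tin 0.55 [296.7 220.9] [0.4952 0.016  0.03  ]
s jar_red 0.85 [353.  280.1] [ 0.4924 -0.2552  0.003 ]
s jar_yellow 0.88 [378.1 270.2] [ 0.5692 -0.264   0.003 ]
s dome_lid 0.83 [403.6 305.2] [ 0.5364 -0.3912  0.003 ]
```

View pics/w5.png

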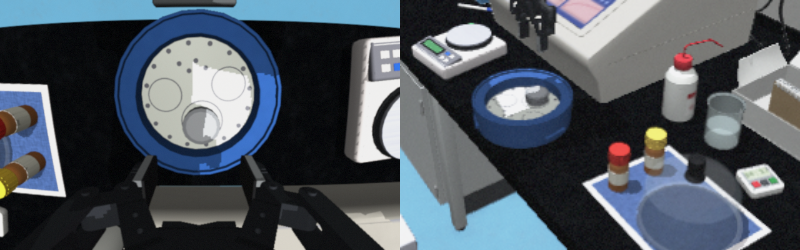

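The wrist half shows two empty grey rings (about (264,152) and (366,134) full scale) and the tin at (322,198). The scene half shows both jars upright on the pad beside the dome. Next I'll fit the rings and the tin top.

```bash
python3 - <<'E'
from jars import *
from scipy.optimize import minimize
im=env.get_image("wrist");g=cv2.cvtColor(im["color"],cv2.COLOR_BGR2GRAY).astype(float)
s=4;x0,y0=170,60;G=cv2.resize(g[y0:260,x0:470],None,fx=s,fy=s,interpolation=cv2.INTER_CUBIC)
dark=cv2.morphologyEx(G,cv2.MORPH_BLACKHAT,np.ones((15,15)))
edge=np.hypot(cv2.Sobel(G,-1,1,0),cv2.Sobel(G,-1,0,1))
th=np.linspace(0,2*np.pi,120)
def samp(img,x,y,r,z):
    p=np.array([proj(im,[x+r*np.cos(t),y+r*np.sin(t),z]) for t in th]);p=((p-[x0,y0]+.5)*s-.5).astype(np.float32)
    return np.minimum(cv2.remap(img,p[:,0].copy(),p[:,1].copy(),1)[:,0],60 if img is dark else 400).mean()
def fit(img,c,rs,z,d=.006):
    best=max((samp(img,c[0]+a,c[1]+b,r,z),c[0]+a,c[1]+b,r) for r in rs for a in np.arange(-d,d+1e-4,.001) for b in np.arange(-d,d+1e-4,.001));return np.array(best)
rs=np.arange(.018,.0245,.001)
cr=at_z(im,(366,134),.03);cy=at_z(im,(264,152),.03);print(cr,cy)
print("red ring",fit(dark,cr,rs,.03));print("yel ring",fit(dark,cy,rs,.03))
print("tin top",fit(edge,(.494,.02),[.0245,.025,.0255],.05))
print("tin ring",fit(dark,(.494,.02),np.arange(.026,.034,.001),.03))
E
```

```text
[0.441  0.0599 0.03  ] [ 0.4561 -0.0254  0.03  ]
red ring [35.8041  0.441   0.0589  0.022 ]
yel ring [46.7352  0.4561 -0.0254  0.022 ]
tin top [64.349   0.493   0.023   0.0255]
tin ring [20.9956  0.499   0.023   0.026 ]
```

Call:
arm_command([
  {"dx":-0.004,"dy":0.002,"dz":0.03,"rx":0,"ry":0,"rz":0,"fingers":0.062},
  {"dx":0,"dy":0,"dz":0.03,"rx":0,"ry":0,"rz":0,"fingers":0.062},
  {"dx":0,"dy":0,"dz":0.03,"rx":0,"ry":0,"rz":0,"fingers":0.062},
  {"dx":0,"dy":0,"dz":0.02,"rx":0,"ry":0,"rz":0,"fingers":0.062},
  {"dx":0,"dy":0,"dz":0.012,"rx":0,"ry":0,"rz":0,"fingers":0.062},
  {"dx":0,"dy":0,"dz":0.005,"rx":0,"ry":0,"rz":0,"fingers":0.062},
  {"dx":0,"dy":0,"dz":0,"rx":0,"ry":0,"rz":0,"fingers":0.062},
])

```text
time_s: 23.7
position: [0.4927, 0.0219, 0.0341]
tool_rot: [[-1.0, -0.001, -0.001], [-0.001, 1.0, 0.0], [0.001, 0.0, -1.0]]
ft_force: [-0.1, 0.1, 1.1]
grip_width: 0.0617
gripper_force: 0.0
```

```bash
python3 - <<'E'
from h import *
im=env.get_image("wrist");cv2.imwrite("pics/w6.png",im["color"][120:400,150:500])
E
```

```text
(no output)
```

View pics/w6.png

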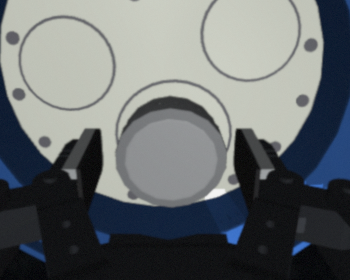

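The tin (centre about (171,158) in the crop) sits midway between the pads. Closing.

Call:
arm_command([
  {"dx":0,"dy":0,"dz":0.001,"rx":0,"ry":0,"rz":0,"fingers":0.056},
  {"dx":0,"dy":0,"dz":0,"rx":0,"ry":0,"rz":0,"fingers":0.052},
  {"dx":0,"dy":0,"dz":0,"rx":0,"ry":0,"rz":0,"fingers":0.048},
  {"dx":0,"dy":0,"dz":0,"rx":0,"ry":0,"rz":0,"fingers":0.044},
  {"dx":0,"dy":0,"dz":0,"rx":0,"ry":0,"rz":0,"fingers":0.044},
  {"dx":0,"dy":0,"dz":0,"rx":0,"ry":0,"rz":0,"fingers":0.044},
])

```text
time_s: 24.35
position: [0.493, 0.0219, 0.0342]
tool_rot: [[-1.0, -0.001, 0.001], [-0.001, 1.0, -0.0], [-0.001, -0.0, -1.0]]
ft_force: [-2.0, -0.4, 6.9]
grip_width: 0.0475
gripper_force: 34.8
```

Call:
arm_command([
  {"dx":0,"dy":0,"dz":-0.005,"rx":0,"ry":0,"rz":0,"fingers":0.044},
  {"dx":0,"dy":0,"dz":-0.015,"rx":0,"ry":0,"rz":0,"fingers":0.044},
  {"dx":0,"dy":0,"dz":-0.03,"rx":0,"ry":0,"rz":0,"fingers":0.044},
  {"dx":0,"dy":0,"dz":-0.03,"rx":0,"ry":0,"rz":0,"fingers":0.044},
  {"dx":0.013,"dy":0.01,"dz":-0.02,"rx":0,"ry":0,"rz":0,"fingers":0.044},
  {"dx":0.01,"dy":0.03,"dz":0,"rx":0,"ry":0,"rz":0,"fingers":0.044},
  {"dx":0,"dy":0.03,"dz":0,"rx":0,"ry":0,"rz":0,"fingers":0.044},
  {"dx":0,"dy":0.03,"dz":0,"rx":0,"ry":0,"rz":0,"fingers":0.044},
  {"dx":0,"dy":0.03,"dz":0,"rx":0,"ry":0,"rz":0,"fingers":0.044},
  {"dx":0,"dy":0.03,"dz":0,"rx":0,"ry":0,"rz":0,"fingers":0.044},
  {"dx":0,"dy":0.03,"dz":0,"rx":0,"ry":0,"rz":0,"fingers":0.044},
  {"dx":0,"dy":0.03,"dz":0,"rx":0,"ry":0,"rz":0,"fingers":0.044},
])

```text
time_s: 25.55
position: [0.4693, 0.2431, 0.1336]
tool_rot: [[-1.0, -0.001, -0.0], [-0.001, 1.0, -0.0], [0.0, -0.0, -1.0]]
ft_force: [0.2, 0.1, -0.8]
grip_width: 0.0476
gripper_force: 36.3
```

Call:
arm_command([
  {"dx":0,"dy":0.03,"dz":0,"rx":0,"ry":0,"rz":0,"fingers":0.044},
  {"dx":-0.005,"dy":0.03,"dz":0,"rx":0,"ry":0,"rz":0,"fingers":0.044},
  {"dx":-0.012,"dy":0.014,"dz":0,"rx":0,"ry":0,"rz":0,"fingers":0.044},
  {"dx":0,"dy":0,"dz":0,"rx":0,"ry":0,"rz":0,"fingers":0.044},
  {"dx":0,"dy":0,"dz":0,"rx":0,"ry":0,"rz":0,"fingers":0.044},
])

```text
time_s: 26.05
position: [0.4861, 0.3156, 0.1331]
tool_rot: [[-1.0, -0.001, -0.001], [-0.001, 1.0, -0.0], [0.001, -0.0, -1.0]]
ft_force: [0.3, -0.2, -0.9]
grip_width: 0.0473
gripper_force: 36.3
```

```bash
python3 - <<'E'
from jars import *
im=env.get_image("wrist");cv2.imwrite("pics/w7.png",im["color"])
for r in env.tip_of("balance_pan",im)[:2]: print(r,at_z(im,r["location"],.056))
E
```

```text
{'location': [326.7, 216.3], 'p': 0.69} [0.4913 0.322  0.056 ]
```

View pics/w7.png

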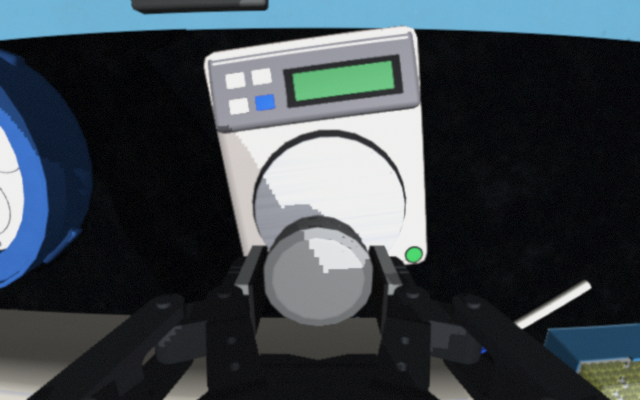

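The pan shows at columns 255–405, with its upper edge at row 132; the held tin hides the lower part. I'll fit it in both views before lowering.

```bash
python3 - <<'E'
from jars import *
def run(n,mask,z=.056):
    im=env.get_image(n);g=cv2.cvtColor(im["color"],cv2.COLOR_BGR2GRAY).astype(float);th=np.radians(np.arange(0,360,3));best=[]
    gx,gy=cv2.Sobel(g,-1,1,0,ksize=3),cv2.Sobel(g,-1,0,1,ksize=3);E=np.minimum(np.hypot(gx,gy),300)
    for a in np.arange(.474,.502,.001):
        for b in np.arange(.304,.336,.001):
            for r in (.053,.054,.055):
                P=np.array([proj(im,[a+r*np.cos(t),b+r*np.sin(t),z]) for t in th[mask(np.degrees(th))]]).astype(np.float32)
                best.append((cv2.remap(E,P[:,0].copy(),P[:,1].copy(),1).mean(),a,b,r))
    best.sort(reverse=True);print(n,np.array(best[:4]))
run("wrist",lambda d:(d>95)&(d<265))
run("scene",lambda d:d>-1)
E
```

```text
wrist [[292.8395   0.488    0.324    0.053 ]
 [289.7369   0.484    0.324    0.054 ]
 [288.9139   0.484    0.323    0.054 ]
 [287.7475   0.487    0.324    0.053 ]]
scene [[288.2099   0.488    0.322    0.055 ]
 [287.8669   0.488    0.323    0.055 ]
 [287.5982   0.487    0.322    0.055 ]
 [287.4654   0.489    0.323    0.055 ]]
```

Call:
arm_command([
  {"dx":-0.002,"dy":0.005,"dz":0.02,"rx":0,"ry":0,"rz":0,"fingers":0.044},
  {"dx":0,"dy":0,"dz":0.02,"rx":0,"ry":0,"rz":0,"fingers":0.044},
  {"dx":0,"dy":0,"dz":0.015,"rx":0,"ry":0,"rz":0,"fingers":0.044},
  {"dx":0,"dy":0,"dz":0.01,"rx":0,"ry":0,"rz":0,"fingers":0.044},
  {"dx":0,"dy":0,"dz":0.004,"rx":0,"ry":0,"rz":0,"fingers":0.044},
  {"dx":0,"dy":0,"dz":0.001,"rx":0,"ry":0,"rz":0,"fingers":0.044},
  {"dx":0,"dy":0,"dz":0,"rx":0,"ry":0,"rz":0,"fingers":0.044},
])

```text
time_s: 26.95
position: [0.4888, 0.3209, 0.0639]
tool_rot: [[-1.0, -0.001, 0.001], [-0.001, 1.0, 0.0], [-0.001, 0.0, -1.0]]
ft_force: [0.3, -0.3, -0.3]
grip_width: 0.0477
gripper_force: 36.3
```

Call:
arm_command([
  {"dx":0,"dy":0,"dz":0.001,"rx":0,"ry":0,"rz":0,"fingers":0.044},
  {"dx":0,"dy":0,"dz":0,"rx":0,"ry":0,"rz":0,"fingers":0.044},
])

```text
time_s: 27.15
position: [0.4886, 0.3209, 0.0627]
tool_rot: [[-1.0, -0.001, 0.001], [-0.001, 1.0, 0.0], [-0.001, 0.0, -1.0]]
ft_force: [0.2, 0.4, -0.4]
grip_width: 0.0478
gripper_force: 36.3
```

Call:
arm_command([
  {"dx":0,"dy":0,"dz":0.001,"rx":0,"ry":0,"rz":0,"fingers":0.044},
  {"dx":0,"dy":0,"dz":0.001,"rx":0,"ry":0,"rz":0,"fingers":0.044},
  {"dx":0,"dy":0,"dz":0,"rx":0,"ry":0,"rz":0,"fingers":0.044},
])

```text
time_s: 27.45
position: [0.4885, 0.3209, 0.0603]
tool_rot: [[-1.0, -0.001, 0.0], [-0.001, 1.0, -0.0], [-0.0, -0.0, -1.0]]
ft_force: [0.6, -0.0, 0.4]
grip_width: 0.0477
gripper_force: 36.4
```

Call:
arm_command([
  {"dx":0,"dy":0,"dz":0.0005,"rx":0,"ry":0,"rz":0,"fingers":0.044},
  {"dx":0,"dy":0,"dz":0,"rx":0,"ry":0,"rz":0,"fingers":0.044},
])

```text
time_s: 27.65
position: [0.4885, 0.3209, 0.0602]
tool_rot: [[-1.0, -0.001, 0.0], [-0.001, 1.0, 0.0], [-0.0, 0.0, -1.0]]
ft_force: [-2.0, -1.0, 4.4]
grip_width: 0.0479
gripper_force: 36.7
```

Call:
arm_command([
  {"dx":0,"dy":0,"dz":0,"rx":0,"ry":0,"rz":0,"fingers":0.062},
  {"dx":0,"dy":0,"dz":0,"rx":0,"ry":0,"rz":0,"fingers":0.062},
  {"dx":0,"dy":0,"dz":0,"rx":0,"ry":0,"rz":0,"fingers":0.062},
  {"dx":0,"dy":0,"dz":0,"rx":0,"ry":0,"rz":0,"fingers":0.062},
  {"dx":0,"dy":0,"dz":-0.02,"rx":0,"ry":0,"rz":0,"fingers":0.062},
  {"dx":0,"dy":0,"dz":-0.04,"rx":0,"ry":0,"rz":0,"fingers":0.062},
  {"dx":0,"dy":0,"dz":-0.04,"rx":0,"ry":0,"rz":0,"fingers":0.062},
  {"dx":0,"dy":0,"dz":0,"rx":0,"ry":0,"rz":0,"fingers":0.062},
])

```text
time_s: 28.45
position: [0.4905, 0.3218, 0.1652]
tool_rot: [[-1.0, -0.001, 0.009], [-0.001, 1.0, 0.004], [-0.009, 0.004, -1.0]]
ft_force: [0.4, -0.2, -0.1]
grip_width: 0.062
gripper_force: 0.0
```

```bash
python3 - <<'E'
from jars import *
im=env.get_image("wrist");g=cv2.cvtColor(im["color"],cv2.COLOR_BGR2GRAY).astype(float);th=np.radians(np.arange(0,360,3))
E=np.minimum(np.hypot(cv2.Sobel(g,-1,1,0),cv2.Sobel(g,-1,0,1)),300)
def fit(rs,z,mask):
    best=[]
    for a in np.arange(.476,.500,.001):
        for b in np.arange(.310,.334,.001):
            for r in rs:
                P=np.array([proj(im,[a+r*np.cos(t),b+r*np.sin(t),z]) for t in th[mask(np.degrees(th))]]).astype(np.float32)
                best.append((cv2.remap(E,P[:,0].copy(),P[:,1].copy(),1).mean(),a,b,r))
    best.sort(reverse=True);print(np.array(best[:3]))
fit([.054],.056,lambda d:(d>95)&(d<265));fit([.025],.076,lambda d:d>-1)
for r in env.tip_of("moisture_tin",im)[:1]: print(r["p"],at_z(im,r["location"],.056))
E
```

```text
[[288.3825   0.484    0.324    0.054 ]
 [281.3761   0.484    0.323    0.054 ]
 [281.2221   0.489    0.324    0.054 ]]
[[158.4782   0.488    0.321    0.025 ]
 [146.4039   0.488    0.32     0.025 ]
 [136.3482   0.49     0.32     0.025 ]]
0.96 [0.4906 0.3204 0.056 ]
```

The tin is within about 3 mm of the pan centre. Going to the red jar now.

Call:
arm_command([
  {"dx":0.015,"dy":-0.03,"dz":0,"rx":0,"ry":0,"rz":0,"fingers":0.06},
  {"dx":0.01,"dy":-0.036,"dz":0,"rx":0,"ry":0,"rz":0,"fingers":0.06},
  {"dx":0,"dy":-0.036,"dz":0,"rx":0,"ry":0,"rz":0,"fingers":0.06},
  {"dx":0,"dy":-0.036,"dz":0,"rx":0,"ry":0,"rz":0,"fingers":0.06},
  {"dx":0,"dy":-0.036,"dz":0,"rx":0,"ry":0,"rz":0,"fingers":0.06},
  {"dx":0,"dy":-0.036,"dz":0,"rx":0,"ry":0,"rz":0,"fingers":0.06},
  {"dx":0,"dy":-0.036,"dz":0,"rx":0,"ry":0,"rz":0,"fingers":0.06},
  {"dx":0,"dy":-0.036,"dz":0,"rx":0,"ry":0,"rz":0,"fingers":0.06},
  {"dx":0,"dy":-0.036,"dz":0,"rx":0,"ry":0,"rz":0,"fingers":0.06},
  {"dx":0,"dy":-0.036,"dz":0,"rx":0,"ry":0,"rz":0,"fingers":0.06},
  {"dx":0,"dy":-0.036,"dz":0,"rx":0,"ry":0,"rz":0,"fingers":0.06},
  {"dx":0,"dy":-0.036,"dz":0,"rx":0,"ry":0,"rz":0,"fingers":0.06},
])

```text
time_s: 29.75
position: [0.463, -0.1063, 0.1585]
tool_rot: [[-1.0, -0.001, -0.002], [-0.001, 1.0, 0.001], [0.002, 0.001, -1.0]]
ft_force: [0.3, 0.5, -0.4]
grip_width: 0.06
gripper_force: 0.0
```

Call:
arm_command([
  {"dx":0,"dy":-0.036,"dz":0,"rx":0,"ry":0,"rz":0,"fingers":0.06},
  {"dx":-0.01,"dy":-0.036,"dz":0,"rx":0,"ry":0,"rz":0,"fingers":0.06},
  {"dx":-0.01,"dy":-0.036,"dz":0,"rx":0,"ry":0,"rz":0,"fingers":0.06},
  {"dx":-0.005,"dy":-0.036,"dz":0,"rx":0,"ry":0,"rz":0,"fingers":0.06},
  {"dx":0,"dy":-0.006,"dz":0,"rx":0,"ry":0,"rz":0,"fingers":0.06},
  {"dx":0,"dy":0,"dz":0,"rx":0,"ry":0,"rz":0,"fingers":0.06},
  {"dx":0,"dy":0,"dz":0,"rx":0,"ry":0,"rz":0,"fingers":0.06},
])

```text
time_s: 30.45
position: [0.4885, -0.2539, 0.159]
tool_rot: [[-1.0, -0.001, -0.002], [-0.001, 1.0, 0.002], [0.002, 0.002, -1.0]]
ft_force: [0.1, 0.7, 0.5]
grip_width: 0.0601
gripper_force: 0.0
```

Call:
arm_command([
  {"dx":0,"dy":-0.001,"dz":0.03,"rx":0,"ry":0,"rz":0,"fingers":0.06},
  {"dx":0,"dy":0,"dz":0.03,"rx":0,"ry":0,"rz":0,"fingers":0.06},
  {"dx":0,"dy":0,"dz":0.03,"rx":0,"ry":0,"rz":0,"fingers":0.06},
  {"dx":0,"dy":0,"dz":0.016,"rx":0,"ry":0,"rz":0,"fingers":0.06},
  {"dx":0,"dy":0,"dz":0,"rx":0,"ry":0,"rz":0,"fingers":0.05},
  {"dx":0,"dy":0,"dz":0,"rx":0,"ry":0,"rz":0,"fingers":0.042},
  {"dx":0,"dy":0,"dz":0,"rx":0,"ry":0,"rz":0,"fingers":0.038},
  {"dx":0,"dy":0,"dz":0,"rx":0,"ry":0,"rz":0,"fingers":0.034},
  {"dx":0,"dy":0,"dz":0,"rx":0,"ry":0,"rz":0,"fingers":0.03},
  {"dx":0,"dy":0,"dz":0,"rx":0,"ry":0,"rz":0,"fingers":0.03},
  {"dx":0,"dy":0,"dz":0,"rx":0,"ry":0,"rz":0,"fingers":0.03},
])

```text
time_s: 31.55
position: [0.4894, -0.2558, 0.0552]
tool_rot: [[-1.0, -0.001, 0.002], [-0.001, 1.0, -0.0], [-0.002, -0.0, -1.0]]
ft_force: [-0.7, 4.1, 7.1]
grip_width: 0.0348
gripper_force: 34.6
```

Call:
arm_command([
  {"dx":0,"dy":0,"dz":-0.01,"rx":0,"ry":0,"rz":0,"fingers":0.03},
  {"dx":0,"dy":0,"dz":-0.03,"rx":0,"ry":0,"rz":0,"fingers":0.03},
  {"dx":0,"dy":0,"dz":-0.035,"rx":0,"ry":0,"rz":0,"fingers":0.03},
  {"dx":0.01,"dy":0.01,"dz":-0.03,"rx":0,"ry":0,"rz":0,"fingers":0.03},
  {"dx":0.015,"dy":0.035,"dz":0,"rx":0,"ry":0,"rz":0,"fingers":0.03},
  {"dx":0.015,"dy":0.035,"dz":0,"rx":0,"ry":0,"rz":0,"fingers":0.03},
  {"dx":0.008,"dy":0.035,"dz":0,"rx":0,"ry":0,"rz":0,"fingers":0.03},
  {"dx":0,"dy":0.035,"dz":0,"rx":0,"ry":0,"rz":0,"fingers":0.03},
  {"dx":0,"dy":0.035,"dz":0,"rx":0,"ry":0,"rz":0,"fingers":0.03},
  {"dx":0,"dy":0.035,"dz":0,"rx":0,"ry":0,"rz":0,"fingers":0.03},
  {"dx":0,"dy":0.035,"dz":0,"rx":0,"ry":0,"rz":0,"fingers":0.03},
  {"dx":0,"dy":0.035,"dz":0,"rx":0,"ry":0,"rz":0,"fingers":0.03},
])

```text
time_s: 32.75
position: [0.4406, 0.0351, 0.1598]
tool_rot: [[-1.0, -0.001, 0.002], [-0.001, 1.0, -0.001], [-0.002, -0.001, -1.0]]
ft_force: [0.5, 0.3, 0.0]
grip_width: 0.0353
gripper_force: 35.0
```

Call:
arm_command([
  {"dx":0,"dy":0.021,"dz":0,"rx":0,"ry":0,"rz":0,"fingers":0.03},
  {"dx":0,"dy":0,"dz":0.01,"rx":0,"ry":0,"rz":0,"fingers":0.03},
  {"dx":0,"dy":0,"dz":0.02,"rx":0,"ry":0,"rz":0,"fingers":0.03},
  {"dx":0,"dy":0,"dz":0.02,"rx":0,"ry":0,"rz":0,"fingers":0.03},
  {"dx":0,"dy":0,"dz":0.02,"rx":0,"ry":0,"rz":0,"fingers":0.03},
  {"dx":0,"dy":0,"dz":0,"rx":0,"ry":0,"rz":0,"fingers":0.03},
  {"dx":0,"dy":0,"dz":0,"rx":0,"ry":0,"rz":0,"fingers":0.03},
])

```text
time_s: 33.45
position: [0.4409, 0.0542, 0.0892]
tool_rot: [[-1.0, -0.0, 0.0], [-0.0, 1.0, -0.0], [-0.0, -0.0, -1.0]]
ft_force: [0.3, 0.5, -0.3]
grip_width: 0.0351
gripper_force: 35.0
```

```bash
python3 - <<'E'
from jars import *
im=env.get_image("wrist");cv2.imwrite("pics/w8.png",im["color"])
for r in env.tip_of("jar_red",im)[:1]: print(r,at_z(im,r["location"],.046))
print(proj(im,[.441,.0589,.03]),proj(im,[.456,-.0254,.03]))
E
```

```text
{'location': [322.4, 221.6], 'p': 0.57} [0.4374 0.0572 0.046 ]
[324.6562 218.1201] [200.0706 238.6228]
```

View pics/w8.png

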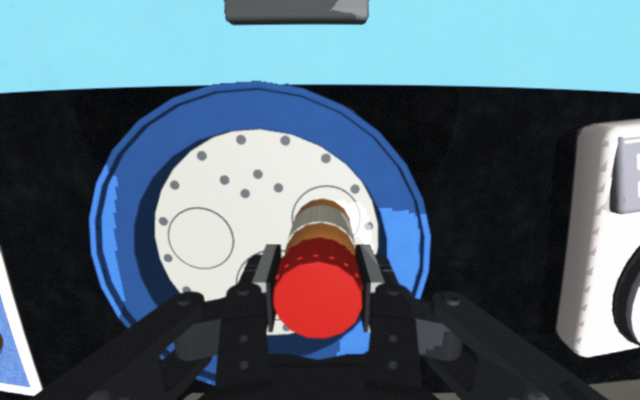

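The held jar's base is at about column 322, with its ring centred near (326,217) and the yellow ring at (200,239). So I'll shift about 2 mm to +y and 1 mm to −x, then lower.

Call:
arm_command([
  {"dx":0.001,"dy":0.002,"dz":0,"rx":0,"ry":0,"rz":0,"fingers":0.03},
  {"dx":0,"dy":0,"dz":0.004,"rx":0,"ry":0,"rz":0,"fingers":0.03},
  {"dx":0,"dy":0,"dz":0.001,"rx":0,"ry":0,"rz":0,"fingers":0.03},
  {"dx":0,"dy":0,"dz":0.001,"rx":0,"ry":0,"rz":0,"fingers":0.03},
  {"dx":0,"dy":0,"dz":0,"rx":0,"ry":0,"rz":0,"fingers":0.03},
])

```text
time_s: 34.05
position: [0.4397, 0.0568, 0.0827]
tool_rot: [[-1.0, -0.001, -0.0], [-0.001, 1.0, 0.0], [0.0, 0.0, -1.0]]
ft_force: [0.5, -0.3, -0.8]
grip_width: 0.0349
gripper_force: 35.0
```

Call:
arm_command([
  {"dx":0,"dy":0,"dz":0.001,"rx":0,"ry":0,"rz":0,"fingers":0.03},
  {"dx":0,"dy":0,"dz":0,"rx":0,"ry":0,"rz":0,"fingers":0.03},
])

```text
time_s: 34.25
position: [0.4401, 0.0569, 0.0822]
tool_rot: [[-1.0, -0.001, 0.001], [-0.001, 1.0, -0.0], [-0.001, -0.0, -1.0]]
ft_force: [-0.2, 0.4, 3.9]
grip_width: 0.0351
gripper_force: 35.4
```

Call:
arm_command([
  {"dx":0,"dy":0,"dz":0,"rx":0,"ry":0,"rz":0,"fingers":0.06},
  {"dx":0,"dy":0,"dz":0,"rx":0,"ry":0,"rz":0,"fingers":0.06},
  {"dx":0,"dy":0,"dz":0,"rx":0,"ry":0,"rz":0,"fingers":0.06},
  {"dx":0,"dy":0,"dz":0,"rx":0,"ry":0,"rz":0,"fingers":0.06},
  {"dx":0,"dy":0,"dz":-0.02,"rx":0,"ry":0,"rz":0,"fingers":0.06},
  {"dx":0,"dy":0,"dz":-0.04,"rx":0,"ry":0,"rz":0,"fingers":0.06},
  {"dx":0,"dy":-0.006,"dz":-0.02,"rx":0,"ry":0,"rz":0,"fingers":0.06},
  {"dx":0,"dy":-0.035,"dz":0,"rx":0,"ry":0,"rz":0,"fingers":0.06},
  {"dx":0,"dy":-0.035,"dz":0,"rx":0,"ry":0,"rz":0,"fingers":0.06},
  {"dx":0,"dy":-0.035,"dz":0,"rx":0,"ry":0,"rz":0,"fingers":0.06},
  {"dx":0,"dy":-0.035,"dz":0,"rx":0,"ry":0,"rz":0,"fingers":0.06},
  {"dx":-0.019,"dy":-0.035,"dz":0,"rx":0,"ry":0,"rz":0,"fingers":0.06},
])

```text
time_s: 35.45
position: [0.4576, -0.1253, 0.1619]
tool_rot: [[-1.0, -0.0, -0.001], [-0.0, 1.0, 0.0], [0.001, 0.0, -1.0]]
ft_force: [0.7, -0.3, -0.3]
grip_width: 0.0601
gripper_force: 0.0
```

Call:
arm_command([
  {"dx":-0.03,"dy":-0.035,"dz":0,"rx":0,"ry":0,"rz":0,"fingers":0.06},
  {"dx":-0.03,"dy":-0.035,"dz":0,"rx":0,"ry":0,"rz":0,"fingers":0.06},
  {"dx":-0.03,"dy":-0.035,"dz":0,"rx":0,"ry":0,"rz":0,"fingers":0.06},
  {"dx":-0.02,"dy":-0.03,"dz":0,"rx":0,"ry":0,"rz":0,"fingers":0.06},
  {"dx":0,"dy":0,"dz":0,"rx":0,"ry":0,"rz":0,"fingers":0.06},
  {"dx":0,"dy":0,"dz":0,"rx":0,"ry":0,"rz":0,"fingers":0.06},
])

```text
time_s: 36.05
position: [0.5687, -0.2592, 0.161]
tool_rot: [[-1.0, -0.0, -0.001], [-0.0, 1.0, 0.001], [0.001, 0.001, -1.0]]
ft_force: [0.7, 0.3, 0.0]
grip_width: 0.06
gripper_force: 0.0
```

Call:
arm_command([
  {"dx":0,"dy":0,"dz":0.03,"rx":0,"ry":0,"rz":0,"fingers":0.06},
  {"dx":0,"dy":0,"dz":0.03,"rx":0,"ry":0,"rz":0,"fingers":0.06},
  {"dx":0,"dy":0,"dz":0.03,"rx":0,"ry":0,"rz":0,"fingers":0.06},
  {"dx":0,"dy":0,"dz":0.016,"rx":0,"ry":0,"rz":0,"fingers":0.06},
  {"dx":0,"dy":0,"dz":0,"rx":0,"ry":0,"rz":0,"fingers":0.05},
  {"dx":0,"dy":0,"dz":0,"rx":0,"ry":0,"rz":0,"fingers":0.042},
  {"dx":0,"dy":0,"dz":0,"rx":0,"ry":0,"rz":0,"fingers":0.038},
  {"dx":0,"dy":0,"dz":0,"rx":0,"ry":0,"rz":0,"fingers":0.034},
  {"dx":0,"dy":0,"dz":0,"rx":0,"ry":0,"rz":0,"fingers":0.03},
  {"dx":0,"dy":0,"dz":0,"rx":0,"ry":0,"rz":0,"fingers":0.03},
  {"dx":0,"dy":0,"dz":0,"rx":0,"ry":0,"rz":0,"fingers":0.03},
])

```text
time_s: 37.15
position: [0.5695, -0.2589, 0.0575]
tool_rot: [[-1.0, -0.001, 0.002], [-0.001, 1.0, -0.001], [-0.002, -0.001, -1.0]]
ft_force: [-0.8, 3.3, 7.4]
grip_width: 0.0351
gripper_force: 34.6
```

Call:
arm_command([
  {"dx":0,"dy":0,"dz":-0.01,"rx":0,"ry":0,"rz":0,"fingers":0.03},
  {"dx":0,"dy":0,"dz":-0.03,"rx":0,"ry":0,"rz":0,"fingers":0.03},
  {"dx":0,"dy":0,"dz":-0.035,"rx":0,"ry":0,"rz":0,"fingers":0.03},
  {"dx":0.01,"dy":0.01,"dz":-0.03,"rx":0,"ry":0,"rz":0,"fingers":0.03},
  {"dx":0.03,"dy":0.025,"dz":0,"rx":0,"ry":0,"rz":0,"fingers":0.03},
  {"dx":0.03,"dy":0.025,"dz":0,"rx":0,"ry":0,"rz":0,"fingers":0.03},
  {"dx":0.03,"dy":0.03,"dz":0,"rx":0,"ry":0,"rz":0,"fingers":0.03},
  {"dx":0.015,"dy":0.03,"dz":0,"rx":0,"ry":0,"rz":0,"fingers":0.03},
  {"dx":0,"dy":0.035,"dz":0,"rx":0,"ry":0,"rz":0,"fingers":0.03},
  {"dx":0,"dy":0.035,"dz":0,"rx":0,"ry":0,"rz":0,"fingers":0.03},
  {"dx":0,"dy":0.03,"dz":0,"rx":0,"ry":0,"rz":0,"fingers":0.03},
  {"dx":0,"dy":0.01,"dz":0,"rx":0,"ry":0,"rz":0,"fingers":0.03},
])

```text
time_s: 38.35
position: [0.4534, -0.0271, 0.1616]
tool_rot: [[-1.0, -0.003, 0.001], [-0.003, 1.0, -0.0], [-0.001, -0.0, -1.0]]
ft_force: [-0.4, -0.3, -0.9]
grip_width: 0.0345
gripper_force: 35.3
```

Call:
arm_command([
  {"dx":0,"dy":0,"dz":0.01,"rx":0,"ry":0,"rz":0,"fingers":0.03},
  {"dx":0,"dy":0,"dz":0.02,"rx":0,"ry":0,"rz":0,"fingers":0.03},
  {"dx":0,"dy":0,"dz":0.02,"rx":0,"ry":0,"rz":0,"fingers":0.03},
  {"dx":0,"dy":0,"dz":0.015,"rx":0,"ry":0,"rz":0,"fingers":0.03},
  {"dx":0,"dy":0,"dz":0.005,"rx":0,"ry":0,"rz":0,"fingers":0.03},
  {"dx":0,"dy":0,"dz":0,"rx":0,"ry":0,"rz":0,"fingers":0.03},
])

```text
time_s: 38.95
position: [0.4537, -0.03, 0.0902]
tool_rot: [[-1.0, 0.0, -0.001], [0.0, 1.0, 0.0], [0.001, 0.0, -1.0]]
ft_force: [0.3, -0.7, -0.9]
grip_width: 0.035
gripper_force: 35.3
```

```bash
python3 - <<'E'
from jars import *
im=env.get_image("wrist")
for q in("jar_red","jar_yellow"):
  for r in env.tip_of(q,im)[:1]: print(q,r["location"],at_z(im,r["location"],.03))
print(env.observe()["position"])
E
```

```text
jar_red [455.6, 197.9] [0.44   0.0605 0.03  ]
jar_yellow [321.4, 218.2] [ 0.4541 -0.0274  0.03  ]
[ 0.4542 -0.0297  0.0914]
```

Call:
arm_command([
  {"dx":-0.001,"dy":0.002,"dz":0,"rx":0,"ry":0,"rz":0,"fingers":0.03},
  {"dx":0,"dy":0,"dz":0.004,"rx":0,"ry":0,"rz":0,"fingers":0.03},
  {"dx":0,"dy":0,"dz":0.0015,"rx":0,"ry":0,"rz":0,"fingers":0.03},
  {"dx":0,"dy":0,"dz":0,"rx":0,"ry":0,"rz":0,"fingers":0.03},
])

```text
time_s: 39.5
position: [0.4546, -0.0271, 0.0851]
tool_rot: [[-1.0, -0.001, -0.0], [-0.001, 1.0, 0.0], [0.0, 0.0, -1.0]]
ft_force: [-0.1, 0.3, 0.1]
grip_width: 0.0348
gripper_force: 35.3
```

Call:
arm_command([
  {"dx":0,"dy":0,"dz":0.001,"rx":0,"ry":0,"rz":0,"fingers":0.03},
  {"dx":0,"dy":0,"dz":0,"rx":0,"ry":0,"rz":0,"fingers":0.03},
])

```text
time_s: 39.7
position: [0.4549, -0.0271, 0.0845]
tool_rot: [[-1.0, -0.001, 0.0], [-0.001, 1.0, -0.0], [-0.0, -0.0, -1.0]]
ft_force: [-1.0, 0.9, 2.8]
grip_width: 0.0347
gripper_force: 35.6
```

Call:
arm_command([
  {"dx":0,"dy":0,"dz":0,"rx":0,"ry":0,"rz":0,"fingers":0.06},
  {"dx":0,"dy":0,"dz":0,"rx":0,"ry":0,"rz":0,"fingers":0.06},
  {"dx":0,"dy":0,"dz":0,"rx":0,"ry":0,"rz":0,"fingers":0.06},
  {"dx":0,"dy":0,"dz":0,"rx":0,"ry":0,"rz":0,"fingers":0.06},
  {"dx":0,"dy":0,"dz":-0.02,"rx":0,"ry":0,"rz":0,"fingers":0.06},
  {"dx":0,"dy":0,"dz":-0.04,"rx":0,"ry":0,"rz":0,"fingers":0.06},
  {"dx":0,"dy":0,"dz":-0.04,"rx":0,"ry":0,"rz":0,"fingers":0.06},
  {"dx":0,"dy":0,"dz":-0.02,"rx":0,"ry":0,"rz":0,"fingers":0.06},
  {"dx":0,"dy":0,"dz":0,"rx":0,"ry":0,"rz":0,"fingers":0.06},
], squeeze=60)

```text
time_s: 40.6
position: [0.4558, -0.0274, 0.2069]
tool_rot: [[-1.0, -0.001, 0.006], [-0.001, 1.0, -0.002], [-0.006, -0.002, -1.0]]
ft_force: [0.1, 0.2, 0.1]
grip_width: 0.0602
gripper_force: 0.0
```

```bash
python3 - <<'E'
from jars import *
print(caps("wrist",*Y,box=(225,100,420,330)),caps("wrist",*R,box=(225,60,500,330)))
im=env.get_image("wrist");t=env.get_image("top")
for q in("jar_red","jar_yellow"):
  for r in env.tip_of(q,im)[:1]: print(q,r["location"],at_z(im,r["location"],.03))
print(caps("top",*Y,box=(262,212,336,290)),caps("top",*R,box=(262,212,336,290)))
for i in(im,t):
  for r in env.tip_of("dome_lid",i)[:1]: print("dome",r,at_z(i,r["location"],.003))
E
```

```text
((320.5, 197.05999755859375), 25.18448829650879, array([ 0.4515, -0.0255,  0.115 ])) ((429.8795471191406, 181.41123962402344), 26.520559310913086, array([0.4377, 0.0555, 0.115 ]))
jar_red [407.0, 161.5] [0.4372 0.0607 0.03  ]
jar_yellow [318.5, 177.9] [ 0.4539 -0.0264  0.03  ]
((289.0, 225.0), 9.999999747378752e-05, array([0.5255, 0.0427, 0.115 ])) ((281.0, 255.0), 5.385264873504639, array([0.4442, 0.0645, 0.115 ]))
dome {'location': [20.0, 240.4], 'p': 0.97} [ 0.5375 -0.3922  0.003 ]
dome {'location': [436.9, 222.1], 'p': 0.92} [ 0.543  -0.3954  0.003 ]
```

Call:
arm_command([
  {"dx":-0.004,"dy":-0.036,"dz":0,"rx":0,"ry":0,"rz":0,"fingers":0.06},
  {"dx":-0.004,"dy":-0.036,"dz":0,"rx":0,"ry":0,"rz":0,"fingers":0.06},
  {"dx":-0.007,"dy":-0.036,"dz":0,"rx":0,"ry":0,"rz":0,"fingers":0.06},
  {"dx":-0.009,"dy":-0.036,"dz":0,"rx":0,"ry":0,"rz":0,"fingers":0.06},
  {"dx":-0.009,"dy":-0.036,"dz":0,"rx":0,"ry":0,"rz":0,"fingers":0.06},
  {"dx":-0.009,"dy":-0.036,"dz":0,"rx":0,"ry":0,"rz":0,"fingers":0.06},
  {"dx":-0.009,"dy":-0.036,"dz":0,"rx":0,"ry":0,"rz":0,"fingers":0.06},
  {"dx":-0.009,"dy":-0.036,"dz":0,"rx":0,"ry":0,"rz":0,"fingers":0.06},
  {"dx":-0.009,"dy":-0.036,"dz":0,"rx":0,"ry":0,"rz":0,"fingers":0.06},
  {"dx":-0.009,"dy":-0.034,"dz":0,"rx":0,"ry":0,"rz":0,"fingers":0.06},
  {"dx":0,"dy":0,"dz":0,"rx":0,"ry":0,"rz":0,"fingers":0.06},
  {"dx":0,"dy":0,"dz":0,"rx":0,"ry":0,"rz":0,"fingers":0.06},
])

```text
time_s: 42.3
position: [0.5329, -0.3853, 0.2034]
tool_rot: [[-1.0, -0.0, -0.001], [-0.0, 1.0, 0.001], [0.001, 0.001, -1.0]]
ft_force: [-0.1, 1.0, -0.2]
grip_width: 0.0598
gripper_force: 0.0
```

Both jars are back within about 2 mm of their starting spots by the same measurement. Now gripping the dome.

Call:
arm_command([
  {"dx":0,"dy":0,"dz":0.03,"rx":0,"ry":0,"rz":0,"fingers":0.06},
  {"dx":0,"dy":0,"dz":0.03,"rx":0,"ry":0,"rz":0,"fingers":0.06},
  {"dx":0,"dy":0,"dz":0.02,"rx":0,"ry":0,"rz":0,"fingers":0.06},
  {"dx":0,"dy":0,"dz":0.004,"rx":0,"ry":0,"rz":0,"fingers":0.06},
  {"dx":0,"dy":0,"dz":0,"rx":0,"ry":0,"rz":0,"fingers":0.04},
  {"dx":0,"dy":0,"dz":0,"rx":0,"ry":0,"rz":0,"fingers":0.03},
  {"dx":0,"dy":0,"dz":0,"rx":0,"ry":0,"rz":0,"fingers":0.02},
  {"dx":0,"dy":0,"dz":0,"rx":0,"ry":0,"rz":0,"fingers":0.02},
  {"dx":0,"dy":0,"dz":0,"rx":0,"ry":0,"rz":0,"fingers":0.02},
  {"dx":0,"dy":0,"dz":0,"rx":0,"ry":0,"rz":0,"fingers":0.02},
])

```text
time_s: 43.3
position: [0.5336, -0.3854, 0.1223]
tool_rot: [[-1.0, -0.001, 0.002], [-0.001, 1.0, -0.002], [-0.002, -0.002, -1.0]]
ft_force: [-0.1, 1.2, 6.8]
grip_width: 0.0251
gripper_force: 59.6
```

Call:
arm_command([
  {"dx":0,"dy":0,"dz":-0.005,"rx":0,"ry":0,"rz":0,"fingers":0.02},
  {"dx":0,"dy":0,"dz":-0.02,"rx":0,"ry":0,"rz":0,"fingers":0.02},
  {"dx":0,"dy":0,"dz":-0.03,"rx":0,"ry":0,"rz":0,"fingers":0.02},
  {"dx":0,"dy":0,"dz":-0.03,"rx":0,"ry":0,"rz":0,"fingers":0.02},
  {"dx":0,"dy":0,"dz":-0.03,"rx":0,"ry":0,"rz":0,"fingers":0.02},
  {"dx":0,"dy":0,"dz":-0.03,"rx":0,"ry":0,"rz":0,"fingers":0.02},
  {"dx":0,"dy":0,"dz":-0.01,"rx":0,"ry":0,"rz":0,"fingers":0.02},
  {"dx":0,"dy":0,"dz":0,"rx":0,"ry":0,"rz":0,"fingers":0.02},
])

```text
time_s: 44.1
position: [0.5332, -0.3852, 0.2761]
tool_rot: [[-1.0, -0.001, 0.001], [-0.001, 1.0, -0.001], [-0.001, -0.001, -1.0]]
ft_force: [0.6, -1.0, -3.8]
grip_width: 0.0248
gripper_force: 59.5
```

Call:
arm_command([
  {"dx":0.005,"dy":0.015,"dz":0,"rx":0,"ry":0,"rz":0,"fingers":0.02},
  {"dx":0.012,"dy":0.03,"dz":0,"rx":0,"ry":0,"rz":0,"fingers":0.02},
  {"dx":0.012,"dy":0.03,"dz":0,"rx":0,"ry":0,"rz":0,"fingers":0.02},
  {"dx":0.012,"dy":0.03,"dz":0,"rx":0,"ry":0,"rz":0,"fingers":0.02},
  {"dx":0.012,"dy":0.03,"dz":0,"rx":0,"ry":0,"rz":0,"fingers":0.02},
  {"dx":0.012,"dy":0.03,"dz":0,"rx":0,"ry":0,"rz":0,"fingers":0.02},
  {"dx":0.01,"dy":0.03,"dz":0,"rx":0,"ry":0,"rz":0,"fingers":0.02},
  {"dx":0,"dy":0.03,"dz":0,"rx":0,"ry":0,"rz":0,"fingers":0.02},
  {"dx":0,"dy":0.03,"dz":0,"rx":0,"ry":0,"rz":0,"fingers":0.02},
  {"dx":0,"dy":0.03,"dz":0,"rx":0,"ry":0,"rz":0,"fingers":0.02},
  {"dx":0,"dy":0.03,"dz":0,"rx":0,"ry":0,"rz":0,"fingers":0.02},
  {"dx":0,"dy":0.03,"dz":0,"rx":0,"ry":0,"rz":0,"fingers":0.02},
])

```text
time_s: 45.3
position: [0.4568, -0.0387, 0.2734]
tool_rot: [[-1.0, -0.001, -0.003], [-0.001, 1.0, 0.001], [0.003, 0.001, -1.0]]
ft_force: [-0.0, 0.8, -3.4]
grip_width: 0.025
gripper_force: 59.6
```

Call:
arm_command([
  {"dx":0,"dy":0.03,"dz":0,"rx":0,"ry":0,"rz":0,"fingers":0.02},
  {"dx":0,"dy":0.02,"dz":0,"rx":0,"ry":0,"rz":0,"fingers":0.02},
  {"dx":0,"dy":0.008,"dz":0,"rx":0,"ry":0,"rz":0,"fingers":0.02},
  {"dx":0,"dy":0,"dz":0,"rx":0,"ry":0,"rz":0,"fingers":0.02},
  {"dx":0,"dy":0,"dz":0,"rx":0,"ry":0,"rz":0,"fingers":0.02},
])

```text
time_s: 45.8
position: [0.4576, 0.0172, 0.2747]
tool_rot: [[-1.0, -0.0, -0.001], [-0.0, 1.0, -0.0], [0.001, -0.0, -1.0]]
ft_force: [-0.3, -0.3, -4.1]
grip_width: 0.0251
gripper_force: 59.6
```

Call:
arm_command([
  {"dx":0,"dy":0,"dz":0.02,"rx":0,"ry":0,"rz":0,"fingers":0.02},
  {"dx":0,"dy":0,"dz":0.02,"rx":0,"ry":0,"rz":0,"fingers":0.02},
  {"dx":0,"dy":0,"dz":0.02,"rx":0,"ry":0,"rz":0,"fingers":0.02},
  {"dx":0,"dy":0,"dz":0.015,"rx":0,"ry":0,"rz":0,"fingers":0.02},
  {"dx":0,"dy":0,"dz":0.008,"rx":0,"ry":0,"rz":0,"fingers":0.02},
  {"dx":0,"dy":0,"dz":0.004,"rx":0,"ry":0,"rz":0,"fingers":0.02},
  {"dx":0,"dy":0,"dz":0.002,"rx":0,"ry":0,"rz":0,"fingers":0.02},
  {"dx":0,"dy":0,"dz":0,"rx":0,"ry":0,"rz":0,"fingers":0.02},
])

```text
time_s: 46.6
position: [0.4579, 0.0176, 0.1866]
tool_rot: [[-1.0, -0.001, 0.001], [-0.001, 1.0, -0.0], [-0.001, -0.0, -1.0]]
ft_force: [-0.2, 0.6, -3.7]
grip_width: 0.0247
gripper_force: 59.6
```

Call:
arm_command([
  {"dx":0,"dy":0,"dz":0.002,"rx":0,"ry":0,"rz":0,"fingers":0.02},
  {"dx":0,"dy":0,"dz":0,"rx":0,"ry":0,"rz":0,"fingers":0.02},
])

```text
time_s: 46.8
position: [0.4578, 0.0178, 0.1845]
tool_rot: [[-1.0, -0.001, 0.0], [-0.001, 1.0, -0.0], [-0.0, -0.0, -1.0]]
ft_force: [-1.2, 0.1, -3.8]
grip_width: 0.0249
gripper_force: 59.6
```

Call:
arm_command([
  {"dx":0,"dy":0,"dz":0.002,"rx":0,"ry":0,"rz":0,"fingers":0.02},
  {"dx":0,"dy":0,"dz":0,"rx":0,"ry":0,"rz":0,"fingers":0.02},
])

```text
time_s: 47.0
position: [0.4576, 0.0179, 0.1822]
tool_rot: [[-1.0, -0.001, -0.0], [-0.001, 1.0, 0.0], [0.0, 0.0, -1.0]]
ft_force: [0.2, 0.5, -2.9]
grip_width: 0.0248
gripper_force: 59.6
```

Call:
arm_command([
  {"dx":0,"dy":0,"dz":0.002,"rx":0,"ry":0,"rz":0,"fingers":0.02},
  {"dx":0,"dy":0,"dz":0.002,"rx":0,"ry":0,"rz":0,"fingers":0.02},
  {"dx":0,"dy":0,"dz":0,"rx":0,"ry":0,"rz":0,"fingers":0.02},
])

```text
time_s: 47.3
position: [0.4576, 0.0179, 0.178]
tool_rot: [[-1.0, -0.001, -0.001], [-0.001, 1.0, 0.0], [0.001, 0.0, -1.0]]
ft_force: [-0.9, -0.1, -4.0]
grip_width: 0.025
gripper_force: 59.6
```

Call:
arm_command([
  {"dx":0,"dy":0,"dz":0.001,"rx":0,"ry":0,"rz":0,"fingers":0.02},
  {"dx":0,"dy":0,"dz":0.001,"rx":0,"ry":0,"rz":0,"fingers":0.02},
  {"dx":0,"dy":0,"dz":0,"rx":0,"ry":0,"rz":0,"fingers":0.02},
])

```text
time_s: 47.6
position: [0.4577, 0.0178, 0.1762]
tool_rot: [[-1.0, -0.001, -0.0], [-0.001, 1.0, 0.0], [0.0, 0.0, -1.0]]
ft_force: [0.9, 0.5, -4.4]
grip_width: 0.0249
gripper_force: 59.6
```

Below rim height with no contact, so it is inside the rim. Last millimetres now.

Call:
arm_command([
  {"dx":0,"dy":0,"dz":0.001,"rx":0,"ry":0,"rz":0,"fingers":0.02},
  {"dx":0,"dy":0,"dz":0.001,"rx":0,"ry":0,"rz":0,"fingers":0.02},
  {"dx":0,"dy":0,"dz":0,"rx":0,"ry":0,"rz":0,"fingers":0.02},
])

```text
time_s: 47.9
position: [0.4577, 0.018, 0.1745]
tool_rot: [[-1.0, -0.001, 0.0], [-0.001, 1.0, 0.0], [-0.0, 0.0, -1.0]]
ft_force: [-1.3, 1.3, -0.1]
grip_width: 0.0248
gripper_force: 60.0
```

Call:
arm_command([
  {"dx":0,"dy":0,"dz":0.0005,"rx":0,"ry":0,"rz":0,"fingers":0.02},
  {"dx":0,"dy":0,"dz":0,"rx":0,"ry":0,"rz":0,"fingers":0.02},
])

```text
time_s: 48.1
position: [0.4575, 0.0181, 0.1743]
tool_rot: [[-1.0, -0.001, 0.0], [-0.001, 1.0, 0.0], [-0.0, 0.0, -1.0]]
ft_force: [-5.2, 3.6, 4.2]
grip_width: 0.0248
gripper_force: 60.6
```

Contact came at 0.1743, exactly the seated height. Releasing and withdrawing.

Call:
arm_command([
  {"dx":0,"dy":0,"dz":0,"rx":0,"ry":0,"rz":0,"fingers":0.06},
  {"dx":0,"dy":0,"dz":0,"rx":0,"ry":0,"rz":0,"fingers":0.06},
  {"dx":0,"dy":0,"dz":0,"rx":0,"ry":0,"rz":0,"fingers":0.06},
  {"dx":0,"dy":0,"dz":0,"rx":0,"ry":0,"rz":0,"fingers":0.06},
  {"dx":0,"dy":0,"dz":0,"rx":0,"ry":0,"rz":0,"fingers":0.06},
  {"dx":0,"dy":0,"dz":-0.02,"rx":0,"ry":0,"rz":0,"fingers":0.06},
  {"dx":0,"dy":0,"dz":-0.03,"rx":0,"ry":0,"rz":0,"fingers":0.06},
  {"dx":0,"dy":0,"dz":-0.04,"rx":0,"ry":0,"rz":0,"fingers":0.06},
  {"dx":0.03,"dy":0,"dz":-0.02,"rx":0,"ry":0,"rz":0,"fingers":0.06},
  {"dx":0.03,"dy":0,"dz":0,"rx":0,"ry":0,"rz":0,"fingers":0.06},
  {"dx":0.03,"dy":0,"dz":0,"rx":0,"ry":0,"rz":0,"fingers":0.06},
  {"dx":0,"dy":0,"dz":0,"rx":0,"ry":0,"rz":0,"fingers":0.06},
])

```text
time_s: 49.3
position: [0.3653, 0.0182, 0.2842]
tool_rot: [[-1.0, -0.001, 0.001], [-0.001, 1.0, -0.0], [-0.001, -0.0, -1.0]]
ft_force: [0.9, 0.1, -0.6]
grip_width: 0.0597
gripper_force: 0.0
```

```bash
python3 - <<'E'
from jars import *
ims={n:env.get_image(n) for n in("wrist","scene","top")}
for n,i in ims.items():
  for q,z in(("dome_lid",.055),("jar_red",.03),("jar_yellow",.03),("moisture_tin",.056),("balance_pan",.056),("desiccator",0),("beaker",0),("wash_bottle",0),("timer",0)):
    for r in env.tip_of(q,i)[:1]: print(n,q,round(r["p"],2),at_z(i,r["location"],z))
E
```

```text
wrist dome_lid 0.95 [0.4608 0.0173 0.055 ]
wrist moisture_tin 0.61 [0.4902 0.3152 0.056 ]
wrist balance_pan 0.96 [0.4888 0.3227 0.056 ]
wrist beaker 0.49 [ 0.7408 -0.2752 -0.    ]
wrist timer 0.65 [ 0.7035 -0.3965  0.    ]
scene dome_lid 0.76 [0.4528 0.0102 0.055 ]
scene jar_red 0.64 [ 0.4298 -0.0116  0.03  ]
scene jar_yellow 0.73 [ 0.4361 -0.016   0.03  ]
scene moisture_tin 0.68 [0.5011 0.3119 0.056 ]
scene balance_pan 0.95 [0.4945 0.3417 0.056 ]
scene desiccator 0.81 [0.4579 0.0209 0.    ]
scene beaker 0.89 [ 0.7238 -0.2725  0.    ]
scene wash_bottle 0.69 [ 0.7458 -0.1545  0.    ]
scene timer 0.68 [ 0.7054 -0.3938  0.    ]
top dome_lid 0.72 [0.4651 0.004  0.055 ]
top jar_red 0.3 [ 0.7384 -0.2622  0.03  ]
top jar_yellow 0.69 [ 0.5349 -0.3478  0.03  ]
top moisture_tin 0.57 [0.4978 0.3187 0.056 ]
top balance_pan 0.69 [0.4856 0.3203 0.056 ]
top desiccator 0.65 [0.4698 0.0037 0.    ]
top beaker 0.78 [ 0.7381 -0.2612  0.    ]
top wash_bottle 0.96 [ 0.7519 -0.1526  0.    ]
top timer 0.92 [ 0.6995 -0.3979  0.    ]
```

```bash
python3 - <<'E'
from jars import *
import cv2
s0=cv2.imread("pics/scene0.png");s1=env.get_image("scene")["color"];t0=cv2.imread("pics/top0.png");t1=env.get_image("top")["color"]
for n,a,bx in(("s0",s0,(245,185,325,245)),("s1",s1,(245,185,325,245)),("t0",t0,(262,212,336,290)),("t1",t1,(262,212,336,290))):
    h=cv2.cvtColor(a,cv2.COLOR_BGR2HSV);x0,y0,x1,y1=bx
    for c,lo,hi in(("red",(0,110,60),(8,255,255)),("yel",(18,120,60),(32,255,255)),("blk",(0,0,0),(180,255,40))):
        m=cv2.inRange(h,lo,hi)[y0:y1,x0:x1]
        if c=="blk": continue
        k,l,st,ce=cv2.connectedComponentsWithStats(m)
        if k>1: i=1+np.argmax(st[1:,4]);print(n,c,ce[i]+[x0,y0],st[i])
d=cv2.absdiff(t0,t1).max(2)
for q,(x,y) in(("bottle",(357,150)),("beaker",(395,153)),("timer",(434,170))): print(q,d[y-22:y+22,x-18:x+18].mean())
E
```

```text
s0 red [272.6179 198.7886] [ 22   8  13  13 123]
s0 yel [291.9918 211.5492] [ 41  20  12  14 122]
s1 red [271.7395 198.6134] [ 21   8  13  13 119]
s1 yel [292.1197 211.2991] [ 41  20  12  14 117]
t0 red [284.9111 255.9926] [ 17  38  13  13 135]
t0 yel [315.6412 251.1069] [ 48  33  13  13 131]
t1 red [284.9474 254.5395] [17 38 12 10 76]
t1 yel [315.2197 251.1061] [ 47  33  13  13 132]
bottle 3.475378787878788
beaker 3.1268939393939394
timer 3.3428030303030303
```

```bash
python3 -c "
from rig import env
print(env.close_job())"
```

```text
the job is handed in; nothing more can be done
None
```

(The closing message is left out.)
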